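# Spot-check the cure of a cast slab with a spring gauge

## Robot

A 6-joint arm with a two-finger parallel gripper is mounted at the origin on a cart in front of the work surface, level with it; the furniture and walls round the work are solid. World frame = base frame: x ahead of the robot, y to its left, z up, the work surface at z = 0. Lengths are in m, angles in degrees, forces in N, time in s.
With the tool pointing down it reaches from about 0.4 to 0.825 m from the base axis. Payload 7 kg.
Tool frame: the origin (TCP) lies at the very end of the fingers, on their centre line; the grasp point (between the pads) lies 19 mm behind it (r.grasp_offset is the z of the grasp point in the tool frame, in m); z points along the fingers, y is the direction in which the jaws open and shut (so a half turn about z gives the same grasp; the last joint's range is limited). The gripper opens to 88 mm and grips with 3 to 60 N. Pads are 19 mm wide; open, the fingers measure 130 mm over their backs; the gripper's body (78 mm by 193 mm) begins 47 mm behind the grasp point.
Start: joints at [-54.654, 20.546, 0.682, 0, -70.136, -16.507], TCP at [0.218, -0.639, 0.189] pointing down, gripper open.
Joint ranges: [-176.03, 176.03], [-82.01, 121.73], [-58.28, 71.71], [-173.87, 95.51], [-174.79, -0.11], [-173.66, 173.66]. Speed limits (degrees/s): [136.94, 136.94, 172.46, 180, 180, 180].

## Interface

Orientations are given as [roll, pitch, yaw] about the fixed x, y, z axes, in that order (R = Rz(yaw) Ry(pitch) Rx(roll)).
In Python, from plant import r, capture, calibration, order gives the robot as it stands.
- The arm moves only by the tool servo_tool, never from a script. Its arguments are lists of equal length, an entry for each row: "grip": the closure, from -1 (fully open) to 1 (shut), so that 0 is half open; "translation": the shift along the tool's x, y, z in m, a list of three; "turn": the turn about the tool's z in rad. A call has 1 to 10 rows; each row is the pose to reach, as a shift and turn from the pose commanded when the call began, along the tool's axes at that moment; what a row does not reach only later rows make up. A row lasts 1/12 s, in which the tool goes at most 41.7 mm and 7.16 degrees, less where a joint would pass 70% of its speed; a pose out of reach is approached as far as the arm can. A call with a gripper value outside its range is refused whole. The fingers move at their own pace and stop on an object; "newtons" is the grip in N (left out, the last holds). Time passes only in rows, so rows that repeat a pose let the fingers close. It gives the time, the measured TCP pose, the force and the opening at its end, in the units of the state.
- r.get_state(): the state, without advancing time (a new reading comes with each control period).
- capture(name): name is "scene" or "top"; returns (picture, depth): 420x560x3 uint8, blue, green, red; 420x560 float32, m along the optical axis (not along the pixel's ray), 0 where there is no reading.
- calibration(name): a dict with "fx", "fy", "cx", "cy" (pixels), "dist_coeffs" ([k1, k2, p1, p2, k3] as OpenCV has them; the pictures are not rectified), "view" (4x4, takes a point from world to camera coordinates). Camera axes: x right, y up, looking along -z (the intrinsics and any distortion apply to the point x, -y, -z); pixel columns grow to the right and rows downward; lengths in m; the calibration is good to about 2 mm. A picture is of the moment at which its call begins. calibration takes no time and is no camera call.
- order.close_job(): hands the job in, once; it reports no verdict.
The state is a dict: "time_s": time; "joints": joint angles; "qd": joint speeds; "joint_torque": joint torques, N m; "tcp_pos": TCP position; "eef_rot": TCP orientation; "contact_force": force on the tool from outside, world axes, zero at the start; "moment": the same for the moment, N m; "gripper_width": finger opening in m.
Only numpy, scipy, OpenCV 4.12 (cv2) and the standard library are available. Lean on these libraries where they do the work, as an engineer would, in place of code of your own. Each camera call takes 0.05 s, during which the arm holds its last target.

## Task

Stand the white plaster slab up on its thin edge, red dot on top, near the middle of the slot of the aluminium stand and let go of it. Then take the blue spring gauge out of its wooden block and, holding it upright with its tip on the red dot, press down gently until the plunger is about half-way in (green line at the mouth of the nose), and finish while still holding it there. Leave the other things on the table where they are.

Things in the scene. Friction and masses are not known exactly. Their poses are not given: they have to be found in the camera images.
- slab_center (a point): Centre of the white plaster slab, 16 mm thick (own x), 90 mm long (own y), 90 mm high (own z, 45 mm to either edge), 0.12 to 0.22 kg, loose. It starts leaning in a low wooden rack: own z tilted 35 degrees from vertical, its top leaning to the rack's -x side (towards the robot); own x points forward and up. Its top 40 mm are free on both faces. Draw it out along its own z.
- slab_foot (a point): Middle of the slab's lower thin edge (the underside that goes on the slot's floor); same axes as slab_center, 45 mm below it along own z.
- slab_spot (a point): Centre of the red dot, 14 mm across, on the slab's upper thin edge, 25 mm along own +y from the middle; 90 mm above the foot. Same axes as slab_center.
- rack: Fixed wooden drying rack, foot 110 x 90 mm, highest point about 70 mm. Origin under its centre; the slab leans to its -x side. Two ribs carry the slab's -x face up to 50 mm from its foot, 27 mm and more to either side of its middle; a 6 mm thick lip runs along its +x face up to 8 mm from its foot.
- slot_floor (a point): Centre of the slot's floor in the fixed aluminium stand, 10 mm above the table. The slot runs along own y, open at both ends, 22 mm wide (own x), between walls 12 mm thick, 100 mm long and 24 mm high above the slot's floor. Foot plate 64 x 116 mm. The slab stands in it with its own y along the slot, either way round.
- gauge_grip (a point): Centre of the spring gauge's blue barrel: square, 26 x 26 mm (flats square to own x and y), 70 mm long along own z, upright at the start. Above it a 3 mm cap; below it a dark collar, 38 mm across, 6 mm thick, then a round nose 18 mm across, 30 mm long, and out of it the plunger, whose tip is 85 mm below this point on the axis when not pressed. 0.13 kg, loose; starts in a hole in the wooden block.
- gauge_tip (a point): Free end of the gauge's plunger, a 7 mm flat black tip on a steel rod, with a green line that reaches the mouth of the nose when the plunger is half-way in. Moves with the plunger.
- gauge_plunger (a joint): How far the plunger is pushed into the gauge, m: 0 out, 0.010 fully in, 0.005 half-way (spring: 1.5 N to start, 4 N half-way, 6.5 N fully in).
- holder: Wooden block 60 x 60 x 55 mm high, fixed; the gauge's nose and plunger hang 44 mm deep in its 25 mm hole. Origin under its centre.
- paint_pot1_mid (a point): Small paint pot with brown lid, 61 x 50 x 55 mm, bystander; point 20 mm above its underside.
- paint_pot3_mid (a point): Small paint pot with olive lid, 54 x 44 x 61 mm, bystander; point 20 mm above its underside.
- rock_cast1_mid (a point): Speckled plaster rock 54 x 80 x 36 mm, bystander; point 20 mm above its underside.
- tape_measure_mid (a point): Orange tape measure 66 x 78 x 38 mm, bystander; point 20 mm above its underside.
- mixing_cup: Clear plastic cup 66 mm wide, 75 mm high, bystander; origin under it.
- brush_flat: Flat paint brush 31 x 189 x 13 mm, bystander; origin under its middle.
There are look-alikes about, which are no part of the job. What is shaped like the part that bears gauge_grip but orange or turquoise is not meant.

How it is judged (in metres and radians):
On the way, in this order (a step that is already met when the one before it is completed fails the run):
1. the slab stands upright on its thin edge in the slot of the stand, and has been let go (angle between slab's own z axis and vertical below 0.08 rad and x of slab_foot in the frame of slot_floor between -0.005 and 0.005 m and y of slab_foot in the frame of slot_floor between -0.018 and 0.018 m and z of slab_foot in the frame of slot_floor between -0.004 and 0.004 m and contact force between the fingers and slab below 0.1 N and linear speed of slab below 0.02 m/s), for 0.2 s.
2. the gauge is lifted clear out of its block (height (world z) of gauge_tip above 0.06 m and contact force between gauge and holder below 0.1 N and contact force between the fingers and gauge above 1 N), for 0.1 s.
At the end, for the whole second after the job is handed in: Slab upright (4.5 deg) on the slot floor, within 18 mm of its middle, untouched by the robot. Gauge held by the fingers, upright (5.7 deg), tip within 7 mm of the dot's centre, plunger 2.5 to 7.5 mm in, pressing the slab with 1.5 to 9 N, at rest, clear of its block (angle between slab's own z axis and vertical below 0.08 rad and x of slab_foot in the frame of slot_floor between -0.005 and 0.005 m and y of slab_foot in the frame of slot_floor between -0.018 and 0.018 m and z of slab_foot in the frame of slot_floor between -0.004 and 0.004 m and distance between gauge_tip and slab_spot below 0.007 m and angle between gauge_grip's own z axis and vertical below 0.1 rad and value of joint gauge_plunger between 0.0025 and 0.0075 m and contact force between gauge and slab between 1.5 and 9 N and contact force between the fingers and gauge above 1 N and contact force between each of the arm, the fingers and slab below 0.1 N and contact force between gauge and holder below 0.1 N and linear speed of gauge below 0.02 m/s); the arm keeps its last pose, push and grip.
It fails at once if the gauge is pushed hard against the slab (over 20 N) (contact force between gauge and slab above 20 N).
It fails at once if a bystander is moved more than 30 mm (distance of any of paint_pot1_mid, paint_pot3_mid, rock_cast1_mid, tape_measure_mid, mixing_cup, brush_flat from where it was at the start of the episode above 0.03 m).
It also fails if it takes over 54 s, if anything falls off the work surface, if the arm or the gripper's body presses on something with over 40 N, if the wrist force passes 120 N, or if a joint passes its speed limit or range.

## Working session

There is one attempt and no reset: what is moved stays moved. The work goes in short steps, Python scripts to look and compute and a tool call to move; the robot and the scene stay as the last step left them, time stands still between calls to the robot, and variables do not carry over. Pictures are saved under pics/ and viewed, and the job is handed in when it is done.

Besides the shell and the picture viewer there is one more tool, called after "Call:" as name([rows], argument=value, ...), one row to a line, values as JSON. servo_tool: Moves the arm, as the interface text tells. Its arguments: {"type":"object","properties":{"grip":{"type":"array","items":{"type":"number"}},"translation":{"type":"array","items":{"type":"array","items":{"type":"number"}}},"turn":{"type":"array","items":{"type":"number"}},"newtons":{"type":"number"}},"required":["grip","translation","turn"]}

```bash
ls; mkdir -p pics; python3 - <<'E'
from plant import r, capture, calibration, order
import cv2, numpy as np
print(r.get_state(), r.grasp_offset)
for n in ("scene","top"):
    p,d=capture(n); cv2.imwrite(f"pics/{n}0.png",p); np.save(f"pics/{n}0.npy",d); print(n,calibration(n))
E
```

```text
pics
{'time_s': 0.0, 'joints': array([-5.46551415e+01,  2.05917772e+01,  6.32490114e-01, -2.13580756e-02,
       -7.01342259e+01, -1.65052775e+01]), 'qd': array([ 0.08077274,  0.13671117,  0.04117188, -0.04270889, -0.02692136,
       -0.03757739]), 'joint_torque': array([ 9.13797812e-04, -5.82720208e+01,  2.93062913e+01,  6.99699104e+00,
        6.91094989e-03, -1.58930366e-04]), 'tcp_pos': array([ 0.21774877, -0.63832512,  0.18840522]), 'eef_rot': array([ 1.79904636e+02, -7.31972006e-03, -1.61167687e+02]), 'contact_force': array([-0.08721873, -0.33753656,  0.02806064]), 'moment': array([ 0.00915452, -0.0120104 , -0.0441735 ]), 'gripper_width': 0.0874442609216578} -0.0188
scene {'fx': 443.1586370159129, 'fy': 443.1586370159129, 'cx': 284.79198907819483, 'cy': 212.28967438353575, 'dist_coeffs': array([0.03825377, 0.        , 0.        , 0.        , 0.        ]), 'view': array([[-0.8379936 , -0.54510926, -0.02495224,  0.46268322],
       [ 0.26612243, -0.44817353,  0.85341628, -0.26091983],
       [-0.47638805,  0.70851703,  0.52063235, -0.795993  ],
       [ 0.        ,  0.        ,  0.        ,  1.        ]])}
top {'fx': 432.1022914187207, 'fy': 432.1022914187207, 'cx': 279.8469809135192, 'cy': 211.97810781474521, 'dist_coeffs': array([-0.12615754,  0.        ,  0.        ,  0.        ,  0.        ]), 'view': array([[-2.61341380e-04, -9.99999000e-01, -1.38968510e-03,
        -5.21777459e-02],
       [ 9.91875440e-01, -4.36003307e-04,  1.27212111e-01,
        -6.02526139e-01],
       [-1.27212589e-01, -1.34514873e-03,  9.91874562e-01,
        -9.84472820e-01],
       [ 0.00000000e+00,  0.00000000e+00,  0.00000000e+00,
         1.00000000e+00]])}
```

View pics/scene0.png

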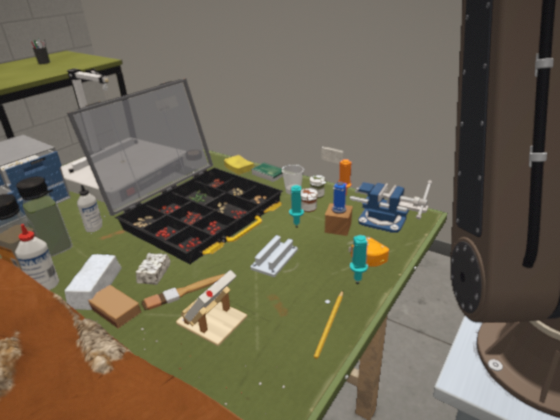

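View pics/top0.png

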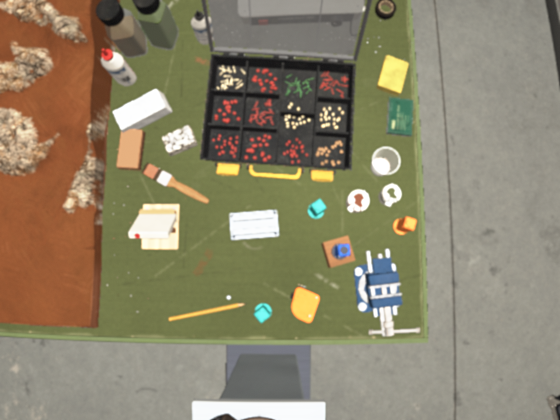

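```bash
python3 - <<'E'
import cv2, numpy as np
t=cv2.imread("pics/top0.png"); s=cv2.imread("pics/scene0.png")
def crop(im,x,y,w,h,k,n): cv2.imwrite(n,cv2.resize(im[y:y+h,x:x+w],None,fx=k,fy=k,interpolation=cv2.INTER_CUBIC))
crop(t,120,190,80,70,8,"pics/a.png")
crop(s,165,255,90,90,6,"pics/b.png")
crop(t,215,190,145,90,5,"pics/c.png")
E
```

```text
(no output)
```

View pics/a.png

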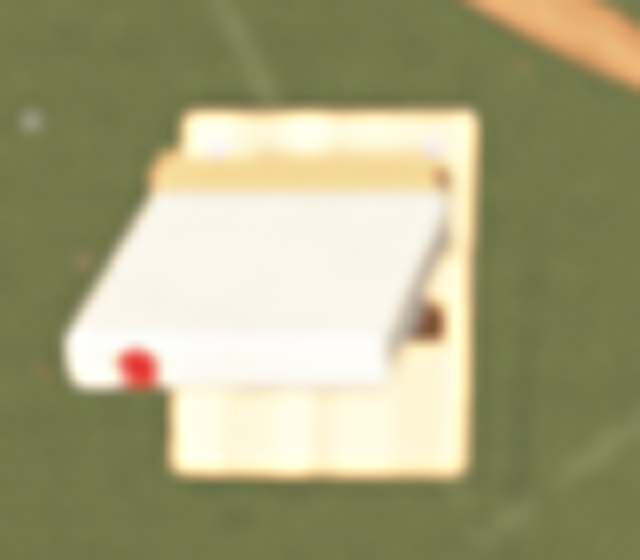

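View pics/b.png

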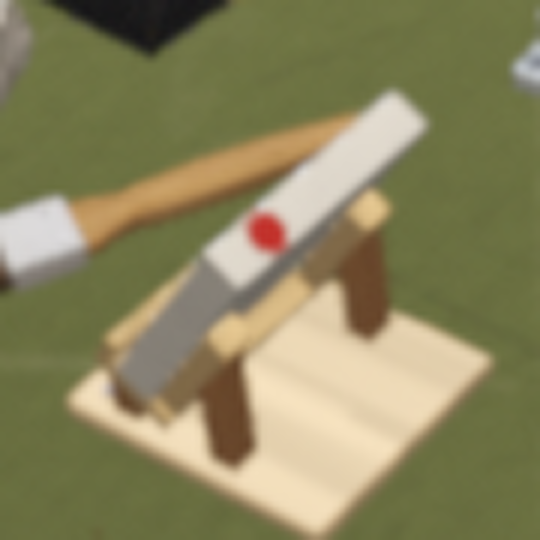

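View pics/c.png

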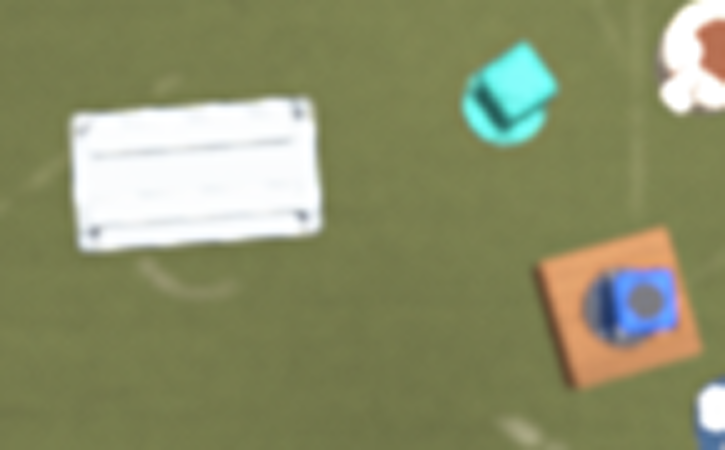

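```bash
cat > h.py <<'E'
import cv2, numpy as np
from plant import r, capture, calibration, order
def K(c): return np.array([[c["fx"],0,c["cx"]],[0,c["fy"],c["cy"]],[0,0,1]]),np.array(c["dist_coeffs"])
def ray(name,uv):
    c=calibration(name);k,d=K(c)
    n=cv2.undistortPoints(np.array(uv,float).reshape(-1,1,2),k,d).reshape(-1,2)
    dc=np.c_[n[:,0],-n[:,1],-np.ones(len(n))]
    V=c["view"];R=V[:3,:3];C=-R.T@V[:3,3]
    return C,dc@R      # per unit depth
def atz(name,uv,z):
    C,d=ray(name,uv); return C+d*((z-C[2])/d[:,2])[:,None]
def dep(name,uv,D):
    C,d=ray(name,uv); return C+d*np.asarray(D)[:,None]
def cloud(name,D):
    h,w=D.shape; v,u=np.mgrid[:h,:w]; P=dep(name,np.c_[u.ravel(),v.ravel()],D.ravel()); return P.reshape(h,w,3)
def proj(name,P):
    c=calibration(name);k,d=K(c);V=c["view"]
    Q=np.asarray(P,float).reshape(-1,3)@V[:3,:3].T+V[:3,3]; Q=Q*[1,-1,-1]
    return cv2.projectPoints(Q.reshape(-1,1,3),np.zeros(3),np.zeros(3),k,d)[0].reshape(-1,2)
def tri(a,b):
    C1,d1=ray("top",[a]);C2,d2=ray("scene",[b]);A=np.c_[d1[0],-d2[0]]
    s=np.linalg.lstsq(A,C2-C1,rcond=None)[0];p,q=C1+s[0]*d1[0],C2+s[1]*d2[0];return (p+q)/2,np.linalg.norm(p-q)
E
python3 - <<'E'
from h import *
np.set_printoptions(precision=4,suppress=True)
D=np.load("pics/top0.npy");P=cloud("top",D)
S=np.load("pics/scene0.npy");Q=cloud("scene",S)
# table level
print("table",P[280,200],P[250,300],Q[250,330])
f=P[216:229,142:170].reshape(-1,3)
c=f.mean(0);n=np.linalg.svd(f-c)[2][2];n*=np.sign(n[2]);print("face",c,n,np.degrees(np.arctan2(n[2],np.hypot(*n[:2]))),np.degrees(np.arctan2(n[1],n[0])), (f-c)@n@[0]*0 if 0 else np.std((f-c)@n))
print("dot", tri((120+137/8-.5,190+369/8-.5),(165+267/6-.5,255+233/6-.5)))
a=lambda x,y:(120+x/8-.5,190+y/8-.5)
b=lambda x,y:(165+x/6-.5,255+y/6-.5)
print("TL up edge", tri(a(68,340),b(205,262)))
print("near-left corner",tri(a(78,385),b(240,290)))
print("near-right corner",tri(a(388,383),b(428,124)))
print("far-right corner",tri(a(392,335),b(395,90)))
# stand corners in top  (foot plate corners, z~?)
cc=lambda x,y:(215+x/5-.4,190+y/5-.4)
pl=[cc(72,115),cc(312,98),cc(321,232),cc(80,250)]
print(atz("top",pl,0.008))
print("rack foot",atz("top",[a(183,108),a(478,108),a(466,476),a(170,476)],0.008))
print(P[205:240:2,255,2])
print("holder",atz("top",[cc(538,265),cc(665,228),cc(702,352),cc(575,388)],0.055))
# cap
print("gauge cap z",[P[249+i,343+j,2] for i in(-1,0,1) for j in (-1,0,1)], P[250,343])
E
```

```text
table [0.4412 0.141  0.0028] [ 0.5142 -0.1013  0.0005] [ 0.4791 -0.0914 -0.0002]
face [0.574  0.2314 0.0828] [0.9932 0.0012 0.1167] 6.7007286582790035 0.06811432240657354 0.008501369299484916
dot (array([0.5407, 0.267 , 0.1042]), np.float64(0.0006904197216928815))
TL up edge (array([0.5484, 0.2868, 0.1045]), np.float64(0.0016365261029972645))
near-left corner (array([0.5363, 0.2857, 0.0982]), np.float64(0.001459160228494726))
near-right corner (array([0.5366, 0.1962, 0.0987]), np.float64(0.0028035921126560613))
far-right corner (array([0.5501, 0.1942, 0.1055]), np.float64(0.0011770177626843012))
[[ 0.6049  0.0719  0.008 ]
 [ 0.6133 -0.0454  0.008 ]
 [ 0.5478 -0.0498  0.008 ]
 [ 0.539   0.067   0.008 ]]
rack foot [[0.629  0.2884 0.008 ]
 [0.6288 0.1954 0.008 ]
 [0.5157 0.196  0.008 ]
 [0.5152 0.2882 0.008 ]]
[-0.0001 -0.0016  0.0007  0.0078  0.0106  0.0326  0.0359  0.0123  0.0119
  0.0113  0.01    0.0115  0.0332  0.0345  0.0172  0.0099  0.0069  0.0018]
holder [[ 0.529  -0.1503  0.055 ]
 [ 0.546  -0.2096  0.055 ]
 [ 0.4886 -0.2258  0.055 ]
 [ 0.4723 -0.1668  0.055 ]]
gauge cap z [np.float64(0.1325770896689069), np.float64(0.1339121661088819), np.float64(0.134289172170189), np.float64(0.13362474724751738), np.float64(0.13584692454937441), np.float64(0.1320543399276033), np.float64(0.13419424814166547), np.float64(0.13670572728774755), np.float64(0.13466666739116728)] [ 0.5085 -0.1865  0.1367]
```

```bash
cat >> h.py <<'E'
np.set_printoptions(precision=4,suppress=True)
def go(x,y,z,yaw,base=None):
    s=r.get_state(); p=s["tcp_pos"]; w=s["eef_rot"][2]
    if base is not None: p=np.array(base[:3]); w=base[3]
    a=np.radians(w); d=np.array([x,y,z])-p
    t=[d@[np.cos(a),np.sin(a),0], d@[np.sin(a),-np.cos(a),0], -d[2]]
    dy=(yaw-w+180)%360-180
    print("t",s["time_s"],"tcp",p,"yaw",w,"-> shift",np.round(t,4),"turn",round(-np.radians(dy),4))
E
python3 -c "
from h import *
go(.42,-.40,.30,-90)
"
```

```text
t 0.1 tcp [ 0.2178 -0.6384  0.1885] yaw -161.1678151315459 -> shift [-0.2683  0.1604 -0.1115] turn -1.2421
```

Call:
servo_tool([
  [-0.02, 0.01, -0.03],
  [-0.05, 0.03, -0.06],
  [-0.08, 0.05, -0.08],
  [-0.11, 0.065, -0.1],
  [-0.14, 0.085, -0.11],
  [-0.17, 0.1, -0.11],
  [-0.2, 0.12, -0.11],
  [-0.23, 0.14, -0.11],
  [-0.26, 0.155, -0.11],
  [-0.268, 0.16, -0.11],
], grip=[-1, -1, -1, -1, -1, -1, -1, -1, -1, -1], turn=[-0.12, -0.245, -0.37, -0.495, -0.62, -0.745, -0.87, -0.995, -1.12, -1.242])

```text
time_s: 0.93
tcp_pos: [0.4223, -0.3978, 0.2991]
eef_rot: [-180.0, 0.0, -89.5]
contact_force: [0.3, -1.7, 0.6]
gripper_width: 0.0875
```

```bash
python3 -c "
from h import *
go(.55,0.0,.28,-90)
print(r.get_state()['joints'])
"
```

```text
t 0.9333 tcp [ 0.4223 -0.3978  0.2991] yaw -89.49642855686552 -> shift [-0.3967 -0.1312  0.0191] turn 0.0088
[-24.024    8.6822  -1.1289  -0.049  -80.1809  24.536 ]
```

Call:
servo_tool([
  [-0.035, -0.012, 0],
  [-0.072, -0.025, 0],
  [-0.11, -0.038, 0],
  [-0.148, -0.05, 0],
  [-0.186, -0.065, 0],
  [-0.224, -0.078, 0],
  [-0.262, -0.09, 0],
  [-0.3, -0.105, 0],
  [-0.338, -0.118, 0],
  [-0.376, -0.13, 0],
], grip=[-1, -1, -1, -1, -1, -1, -1, -1, -1, -1], turn=[0, 0, 0, 0, 0, 0, 0, 0, 0, 0])

```text
time_s: 1.77
tcp_pos: [0.55, -0.0228, 0.2992]
eef_rot: [180.0, 0.0, -90.0]
contact_force: [0.3, -0.2, 0.2]
gripper_width: 0.0875
```

Call:
servo_tool([
  [-0.035, 0, 0.01],
  [-0.072, 0, 0.02],
  [-0.11, 0, 0.03],
  [-0.148, 0, 0.04],
  [-0.186, 0, 0.06],
  [-0.224, 0, 0.08],
  [-0.25, 0, 0.1],
  [-0.26, 0, 0.12],
  [-0.262, 0, 0.13],
  [-0.262, 0, 0.13],
], grip=[-1, -1, -1, -1, -1, -1, -1, -1, -1, -1], turn=[0, 0, 0, 0, 0, 0, 0, 0, 0, 0])

```text
time_s: 2.6
tcp_pos: [0.5482, 0.2368, 0.1662]
eef_rot: [179.7, -0.2, -89.9]
contact_force: [-0.2, -0.7, -0.5]
gripper_width: 0.0876
```

```bash
python3 - <<'E'
from h import *
go(.5535,0.2415,.075,-90)
print(r.get_state()['joints'],r.get_state()['contact_force'])
p,d=capture("scene"); cv2.imwrite("pics/s1.png",cv2.resize(p[200:360,120:330],None,fx=3.6,fy=3.6,interpolation=cv2.INTER_CUBIC))
E
```

```text
t 2.6 tcp [0.5482 0.2368 0.1662] yaw -89.94062288874154 -> shift [-0.0047 -0.0054  0.0912] turn 0.001
[ 42.0706  14.4058 -11.143   -0.0477 -64.7662 -41.9912] [-0.2437 -0.7132 -0.4683]
```

View pics/s1.png

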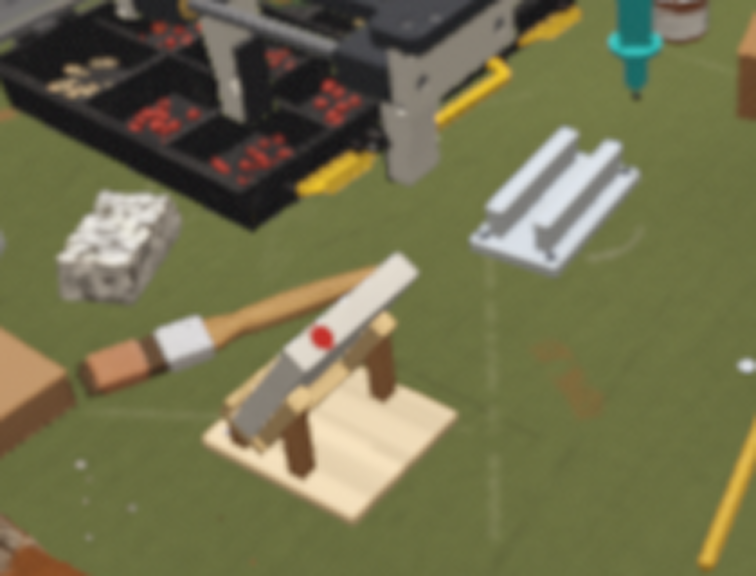

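Call:
servo_tool([
  [-0.003, -0.003, 0.02],
  [-0.005, -0.005, 0.045],
  [-0.005, -0.005, 0.065],
  [-0.005, -0.005, 0.08],
  [-0.005, -0.0055, 0.088],
  [-0.005, -0.0055, 0.091],
  [-0.005, -0.0055, 0.091],
], grip=[-1, -1, -1, -1, -1, -1, -1], turn=[0, 0, 0, 0, 0, 0, 0])

```text
time_s: 3.23
tcp_pos: [0.556, 0.2417, 0.0791]
eef_rot: [-180.0, 0.0, -90.0]
contact_force: [-1.1, 0.1, 0.3]
gripper_width: 0.0876
```

```bash
python3 - <<'E'
from h import *
go(.5535,0.2415,.075,-90)
print(r.get_state()['contact_force'])
for n,(x,y,w,h,k) in dict(scene=(150,230,130,110,5),top=(90,170,130,110,5)).items():
    p,d=capture(n); cv2.imwrite(f"pics/{n}2.png",cv2.resize(p[y:y+h,x:x+w],None,fx=k,fy=k,interpolation=cv2.INTER_CUBIC))
E
```

```text
t 3.2333 tcp [0.556  0.2417 0.0791] yaw -90.04058981263027 -> shift [0.0002 0.0025 0.0041] turn -0.0007
[-1.1105  0.1393  0.3315]
```

View pics/scene2.png

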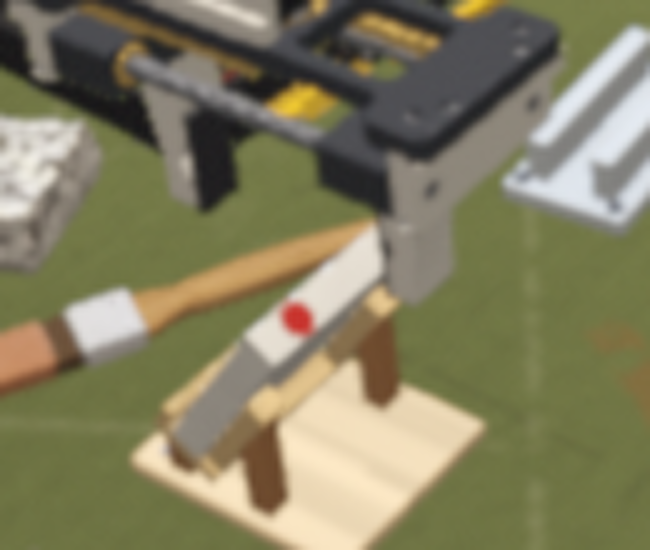

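View pics/top2.png

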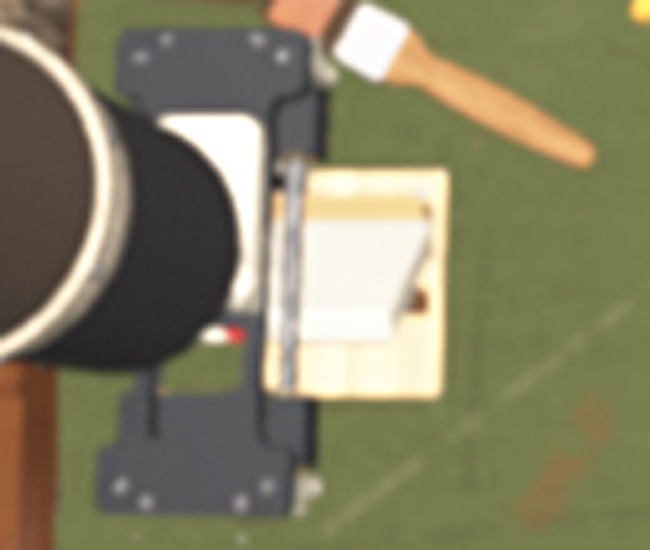

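Call:
servo_tool([
  [0, 0.001, 0.001],
  [0, 0.001, 0.001],
  [0, 0.001, 0.001],
  [0, 0.001, 0.001],
  [0, 0.001, 0.001],
  [0, 0.001, 0.001],
  [0, 0.001, 0.001],
  [0, 0.001, 0.001],
  [0, 0.001, 0.001],
  [0, 0.001, 0.001],
], grip=[-0.5, 0, 0.3, 0.5, 0.7, 1, 1, 1, 1, 1], turn=[0, 0, 0, 0, 0, 0, 0, 0, 0, 0], newtons=8)

```text
time_s: 4.17
tcp_pos: [0.5544, 0.2421, 0.0773]
eef_rot: [180.0, -0.0, -90.0]
contact_force: [0.4, 0.0, 0.3]
gripper_width: 0.0263
```

```bash
python3 - <<'E'
from h import *
go(.5535,0.2415,.075,-90)
s=r.get_state();print(s['contact_force'],s['gripper_width'])
for n,(x,y,w,h,k) in dict(scene=(150,230,130,110,5)).items():
    p,d=capture(n); cv2.imwrite(f"pics/{n}3.png",cv2.resize(p[y:y+h,x:x+w],None,fx=k,fy=k,interpolation=cv2.INTER_CUBIC))
E
```

```text
t 4.1667 tcp [0.5544 0.2421 0.0773] yaw -90.00087389798018 -> shift [0.0006 0.0009 0.0023] turn -0.0
[0.4121 0.0259 0.2587] 0.026293600054051264
```

View pics/scene3.png

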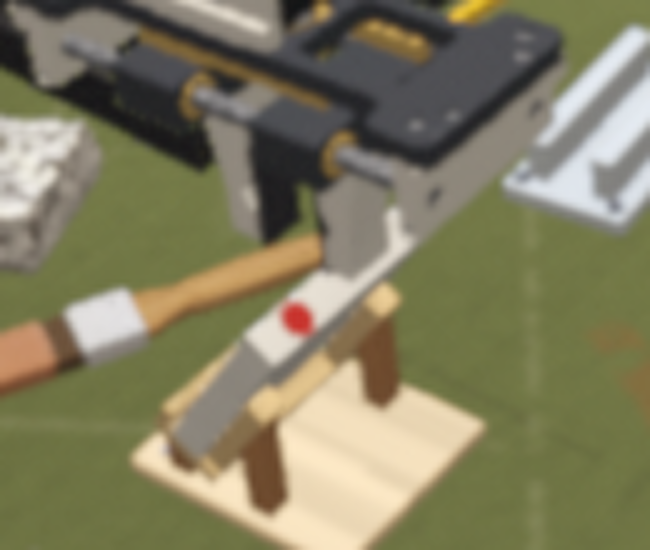

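Call:
servo_tool([
  [0, 0, 0],
  [0, 0, 0],
  [0, 0, 0],
  [0, 0, 0],
], grip=[1, 1, 1, 1], turn=[0, 0, 0, 0], newtons=8)

```text
time_s: 4.55
tcp_pos: [0.5544, 0.2421, 0.0774]
eef_rot: [-180.0, 0.0, -90.0]
contact_force: [0.0, 0.2, -0.1]
gripper_width: 0.0012
```

```bash
python3 - <<'E'
from h import *
go(.5535,0.2415,.075,-90)
s=r.get_state();print(s['contact_force'],s['gripper_width'])
for n,(x,y,w,h,k) in dict(scene=(150,230,130,110,5)).items():
    p,d=capture(n); cv2.imwrite(f"pics/{n}4.png",cv2.resize(p[y:y+h,x:x+w],None,fx=k,fy=k,interpolation=cv2.INTER_CUBIC))
E
```

```text
t 4.55 tcp [0.5544 0.2421 0.0774] yaw -89.9988329705296 -> shift [0.0006 0.0009 0.0024] turn 0.0
[ 0.0483  0.2266 -0.0712] 0.0012486609451479432
```

View pics/scene4.png

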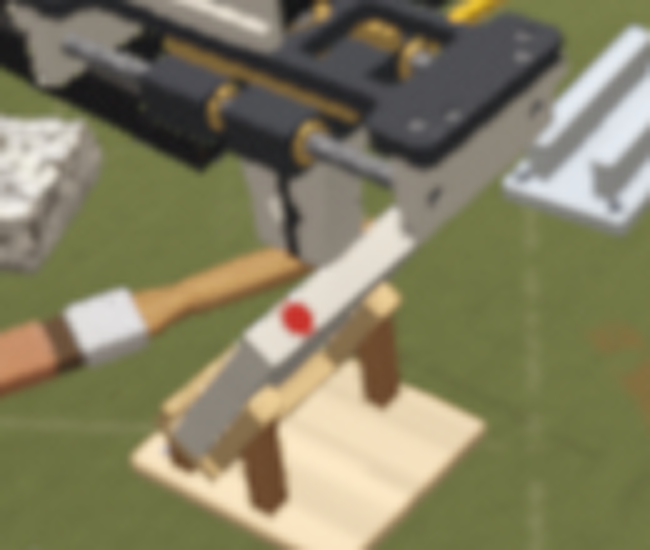

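```bash
python3 - <<'E'
from h import *
for P in [(.5544,.2421,.0774),(.5544,.2421,.14),(.542,.2415,.103),(.5407,.267,.1042)]:
    print(P,(proj("scene",P)[0]-[150,230])*5,proj("top",P)[0])
p,D=capture("scene");Q=cloud("scene",D)
for u,v in [(208,270),(212,278),(203,270),(222,282),(215,284),(209,293),(190,310)]: print((u-150)*5,(v-230)*5,Q[v,u])
E
```

```text
(0.5544, 0.2421, 0.0774) [318.4212 319.4196] [151.3086 230.696 ]
(0.5544, 0.2421, 0.14) [300.1801 190.1031] [142.7748 228.2277]
(0.542, 0.2415, 0.103) [337.4624 278.1641] [148.0196 235.2671]
(0.5407, 0.267, 0.1042) [294.0761 316.5538] [136.7093 235.7609]
290 200 [0.5506 0.2514 0.1434]
310 240 [0.5419 0.2528 0.1294]
265 200 [0.5608 0.2539 0.1408]
360 260 [0.5406 0.23   0.1041]
325 270 [0.5463 0.243  0.1062]
295 315 [0.5403 0.2668 0.105 ]
200 400 [0.5766 0.2864 0.0612]
```

```bash
python3 - <<'E'
from h import *
for x in (.512,.49,.6,.62):
  for z in (.079,.1): 
    P=(x,.2417,z); print(P,(proj("scene",P)[0]-[150,230])*5)
p,D=capture("top");Q=cloud("top",D)
cv2.imwrite("pics/top5.png",cv2.resize(p[170:280,90:220],None,fx=5,fy=5,interpolation=cv2.INTER_CUBIC))
p,D=capture("scene");Q=cloud("scene",D)
cv2.imwrite("pics/sc5.png",cv2.resize(p[255:315,180:250],None,fx=10,fy=10,interpolation=cv2.INTER_CUBIC))
s=r.get_state();print(s['contact_force'],s['gripper_width'],s['tcp_pos'],s['joint_torque'])
E
```

```text
(0.512, 0.2417, 0.079) [405.3874 355.7047]
(0.512, 0.2417, 0.1) [400.4376 312.8171]
(0.49, 0.2417, 0.079) [452.0497 377.3027]
(0.49, 0.2417, 0.1) [447.6602 334.1383]
(0.6, 0.2417, 0.079) [229.8043 274.6432]
(0.6, 0.2417, 0.1) [222.8699 232.8397]
(0.62, 0.2417, 0.079) [192.1778 257.3148]
(0.62, 0.2417, 0.1) [184.8432 215.7522]
[0.8951 0.6015 0.7076] 0.0005792676068832079 [0.5544 0.2421 0.0774] [  0.0011 -52.4566  25.1305   6.0065  -0.0259   0.0001]
```

View pics/sc5.png

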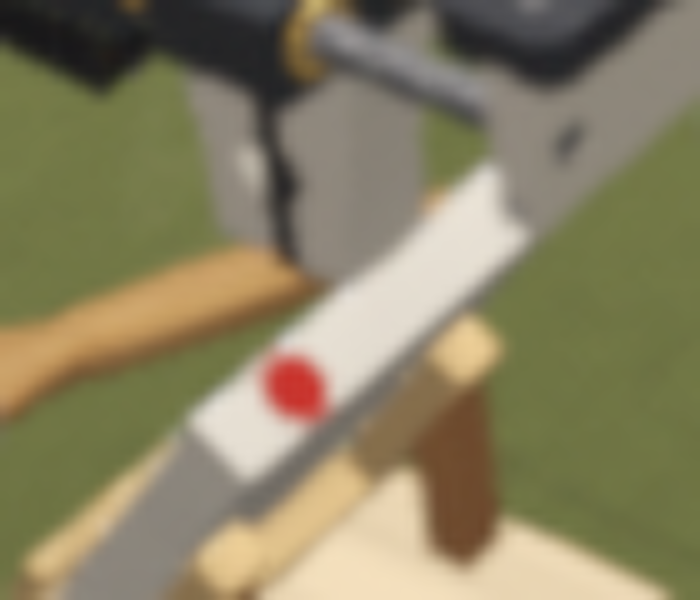

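View pics/top5.png

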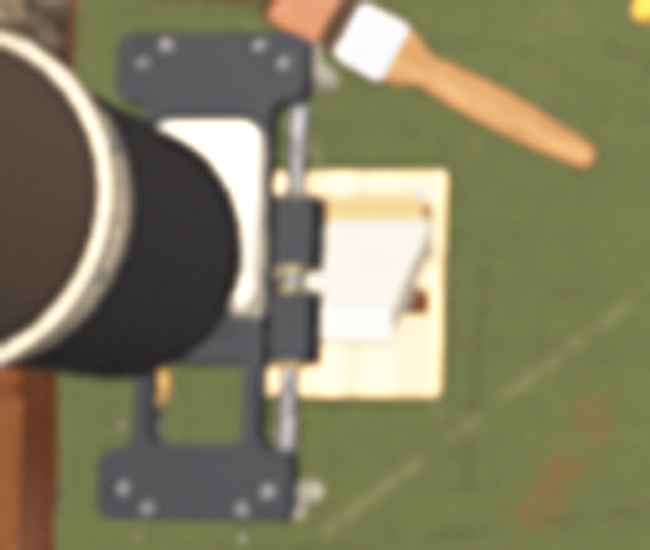

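```bash
python3 - <<'E'
from h import *
p,D=capture("scene");Q=cloud("scene",D)
for v in range(262,292,2):
    print(v,[tuple(np.round(Q[v,u],3)) for u in (202,205,210,214,218,221)])
print((proj("scene",[(.5544,.2515,.104),(.5544,.2515,.0774),(.5544,.2326,.0774)])))
E
```

```text
262 [(np.float64(0.533), np.float64(0.279), np.float64(0.187)), (np.float64(0.524), np.float64(0.28), np.float64(0.191)), (np.float64(0.517), np.float64(0.276), np.float64(0.191)), (np.float64(0.51), np.float64(0.274), np.float64(0.192)), (np.float64(0.501), np.float64(0.274), np.float64(0.197)), (np.float64(0.496), np.float64(0.272), np.float64(0.197))]
264 [(np.float64(0.562), np.float64(0.253), np.float64(0.153)), (np.float64(0.525), np.float64(0.281), np.float64(0.187)), (np.float64(0.518), np.float64(0.275), np.float64(0.186)), (np.float64(0.532), np.float64(0.253), np.float64(0.166)), (np.float64(0.533), np.float64(0.242), np.float64(0.158)), (np.float64(0.495), np.float64(0.273), np.float64(0.194))]
266 [(np.float64(0.562), np.float64(0.253), np.float64(0.149)), (np.float64(0.557), np.float64(0.251), np.float64(0.15)), (np.float64(0.541), np.float64(0.254), np.float64(0.158)), (np.float64(0.534), np.float64(0.252), np.float64(0.16)), (np.float64(0.534), np.float64(0.242), np.float64(0.153)), (np.float64(0.534), np.float64(0.234), np.float64(0.148))]
268 [(np.float64(0.564), np
[... 3620 characters left out ...]
(0.649), np.float64(0.175), np.float64(-0.001)), (np.float64(0.546), np.float64(0.257), np.float64(0.107)), (np.float64(0.542), np.float64(0.251), np.float64(0.105)), (np.float64(0.538), np.float64(0.245), np.float64(0.101)), (np.float64(0.534), np.float64(0.241), np.float64(0.1))]
290 [(np.float64(0.65), np.float64(0.184), np.float64(-0.0)), (np.float64(0.645), np.float64(0.18), np.float64(-0.001)), (np.float64(0.543), np.float64(0.261), np.float64(0.106)), (np.float64(0.539), np.float64(0.255), np.float64(0.104)), (np.float64(0.536), np.float64(0.248), np.float64(0.1)), (np.float64(0.55), np.float64(0.226), np.float64(0.077))]
[[208.8243 285.9778]
 [210.4036 296.7685]
 [216.9462 291.0159]]
```

```bash
python3 - <<'E'
from h import *
Q=cloud("scene",np.load("pics/scene0.npy"))
for u in (334,338,342):
    print(u,[(v,*[float(q) for q in np.round(Q[v,u],3)]) for v in range(182,232,4)])
for u in (356,360): print(u,[(v,*[float(q) for q in np.round(Q[v,u],3)]) for v in range(236,285,4)])
E
```

```text
334 [(182, 1.176, -1.488, -0.624), (186, 0.518, -0.177, 0.128), (190, 0.517, -0.176, 0.117), (194, 0.516, -0.175, 0.107), (198, 0.515, -0.174, 0.096), (202, 0.515, -0.174, 0.084), (206, 0.515, -0.176, 0.072), (210, 0.513, -0.174, 0.061), (214, 0.51, -0.169, 0.053), (218, 0.506, -0.16, 0.047), (222, 0.505, -0.159, 0.036), (226, 0.503, -0.157, 0.025), (230, 0.504, -0.158, 0.012)]
338 [(182, 0.514, -0.192, 0.133), (186, 0.508, -0.179, 0.13), (190, 0.506, -0.176, 0.12), (194, 0.505, -0.176, 0.109), (198, 0.504, -0.174, 0.099), (202, 0.503, -0.173, 0.089), (206, 0.504, -0.177, 0.074), (210, 0.503, -0.175, 0.064), (214, 0.499, -0.169, 0.056), (218, 0.495, -0.16, 0.05), (222, 0.494, -0.16, 0.039), (226, 0.493, -0.158, 0.028), (230, 0.493, -0.159, 0.015)]
342 [(182, 0.563, -0.318, 0.064), (186, 0.5, -0.186, 0.129), (190, 0.495, -0.177, 0.123), (194, 0.496, -0.179, 0.11), (198, 0.494, -0.177, 0.1), (202, 0.494, -0.177, 0.089), (206, 0.494, -0.179, 0.076), (210, 0.496, -0.185, 0.061), (214, 0.49, -0.172, 0.058), (218, 0.485, -0.164, 0.052), (222, 0.484, -0.163, 0.041), (226, 0.483, -0.161, 0.03), (230, 0.485, -0.166, 0.014)]
356 [(236, 0.382, -0.017, 0.119), (240, 0.376, -0.005, 0.119), (244, 0.373, 0.001, 0.114), (248, 0.371, 0.004, 0.106), (252, 0.37, 0.006, 0.098), (256, 0.369, 0.005, 0.087), (260, 0.369, 0.004, 0.076), (264, 0.369, 0.003, 0.065), (268, 0.369, 0.002, 0.053), (272, 0.368, 0.003, 0.044), (276, 0.37, -0.003, 0.027), (280, 0.369, -0.004, 0.016), (284, 0.371, -0.01, -0.001)]
360 [(236, 0.373, -0.018, 0.122), (240, 0.367, -0.004, 0.123), (244, 0.366, -0.002, 0.114), (248, 0.365, -0.001, 0.105), (252, 0.363, 0.0, 0.096), (256, 0.364, -0.002, 0.084), (260, 0.363, -0.002, 0.074), (264, 0.363, -0.004, 0.062), (268, 0.362, -0.004, 0.052), (272, 0.359, 0.002, 0.046), (276, 0.363, -0.009, 0.026), (280, 0.369, -0.026, 0.0), (284, 0.364, -0.015, -0.001)]
```

Call:
servo_tool([
  [0, 0, 0],
  [0, 0, 0],
  [0, 0, 0],
  [0, 0, 0],
  [0, 0, 0],
  [0, 0, 0],
  [0, 0, 0],
  [0, 0, 0],
], grip=[-1, -1, -1, -1, -1, -1, -1, -1], turn=[0, 0, 0, 0, 0, 0, 0, 0])

```text
time_s: 5.47
tcp_pos: [0.5544, 0.2422, 0.0774]
eef_rot: [180.0, 0.0, -90.0]
contact_force: [-0.5, -0.6, 0.1]
gripper_width: 0.0482
```

```bash
python3 - <<'E'
from h import *
p,D=capture("scene");Q=cloud("scene",D)
cv2.imwrite("pics/sc6.png",cv2.resize(p[225:305,170:260],None,fx=8,fy=8,interpolation=cv2.INTER_CUBIC))
s=r.get_state();print(s)
for u in (225,229,233,236,184,186,188,190): print(u,[(v,*[float(q) for q in np.round(Q[v,u],3)]) for v in range(240,296,3)])
E
```

```text
{'time_s': 5.5167, 'joints': array([ 42.0784,  19.3779, -16.8079,   0.0017, -53.8139, -42.0761]), 'qd': array([-0.0844,  0.0307, -0.0117, -0.0322, -0.0045, -0.0201]), 'joint_torque': array([ -0.0004, -52.4591,  25.131 ,   6.0069,  -0.0259,   0.0001]), 'tcp_pos': array([0.5544, 0.2422, 0.0774]), 'eef_rot': array([-179.9989,   -0.0008,  -89.9967]), 'contact_force': array([-0.907 , -0.3628, -0.4627]), 'moment': array([ 0.0195,  0.098 , -0.0215]), 'gripper_width': 0.05235980797793826}
225 [(240, 0.524, 0.227, 0.205), (243, 0.519, 0.233, 0.204), (246, 0.512, 0.241, 0.205), (249, 0.489, 0.266, 0.222), (252, 0.483, 0.273, 0.223), (255, 0.478, 0.279, 0.223), (258, 0.477, 0.281, 0.218), (261, 0.495, 0.264, 0.194), (264, 0.487, 0.272, 0.197), (267, 0.506, 0.253, 0.169), (270, 0.509, 0.251, 0.161), (273, 0.51, 0.25, 0.153), (276, 0.512, 0.25, 0.145), (279, 0.513, 0.249, 0.137), (282, 0.514, 0.25, 0.13), (285, 0.513, 0.252, 0.125), (288, 0.556, 0.208, 0.066), (291, 0.553, 0.212, 0.062), (294, 0.551, 0.215, 0.058)]
229 [(240, 0.517, 0.224, 0.205), (243, 0.513, 0.229, 0.203), (246, 0.507, 0.237, 0
[... 2932 characters left out ...]
 (279, 0.703, 0.171, -0.001), (282, 0.692, 0.182, 0.002), (285, 0.688, 0.188, -0.0), (288, 0.672, 0.203, 0.01), (291, 0.666, 0.209, 0.008), (294, 0.667, 0.209, -0.001)]
190 [(240, 0.567, 0.267, 0.213), (243, 0.58, 0.257, 0.196), (246, 0.584, 0.255, 0.187), (249, 0.567, 0.27, 0.196), (252, 0.567, 0.272, 0.191), (255, 0.59, 0.253, 0.163), (258, 0.592, 0.252, 0.155), (261, 0.592, 0.253, 0.148), (264, 0.734, 0.132, 0.002), (267, 0.73, 0.137, -0.001), (270, 0.72, 0.146, 0.0), (273, 0.712, 0.155, 0.001), (276, 0.703, 0.165, 0.003), (279, 0.699, 0.169, -0.001), (282, 0.69, 0.178, 0.001), (285, 0.673, 0.195, 0.012), (288, 0.666, 0.202, 0.012), (291, 0.663, 0.205, 0.007), (294, 0.663, 0.207, -0.001)]
```

View pics/sc6.png

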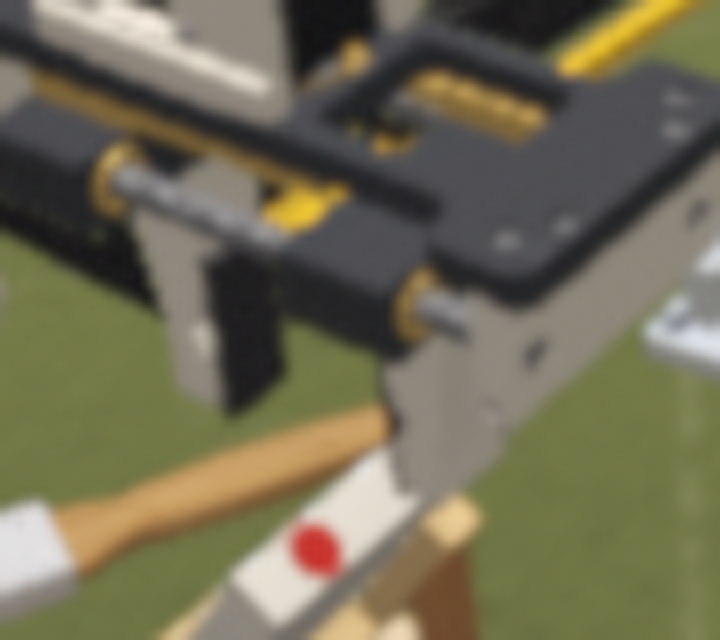

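Call:
servo_tool([
  [0, 0, 0],
  [0, 0, 0],
  [0, 0, 0],
  [0, 0, 0],
  [0, 0, 0],
  [0, 0, 0.005],
  [0, 0, 0.015],
  [0, 0, 0.02],
  [0, 0, 0.025],
  [0, 0, 0.025],
], grip=[-1, -1, -1, -1, -1, -1, -1, -1, -1, -1], turn=[0, 0, 0, 0, 0, 0, 0, 0, 0, 0])

```text
time_s: 6.35
tcp_pos: [0.5535, 0.2415, 0.0506]
eef_rot: [179.9, -0.1, -90.0]
contact_force: [-0.2, -0.7, -0.4]
gripper_width: 0.0874
```

```bash
python3 - <<'E'
from h import *
p,D=capture("scene");Q=cloud("scene",D)
cv2.imwrite("pics/sc7.png",cv2.resize(p[225:325,160:270],None,fx=7,fy=7,interpolation=cv2.INTER_CUBIC))
s=r.get_state();print(s['time_s'],s['tcp_pos'],s['contact_force'],s['gripper_width'])
E
```

```text
6.4 [0.5539 0.2417 0.0513] [-0.3281 -0.0933 -1.1884] 0.08780492022800511
```

View pics/sc7.png

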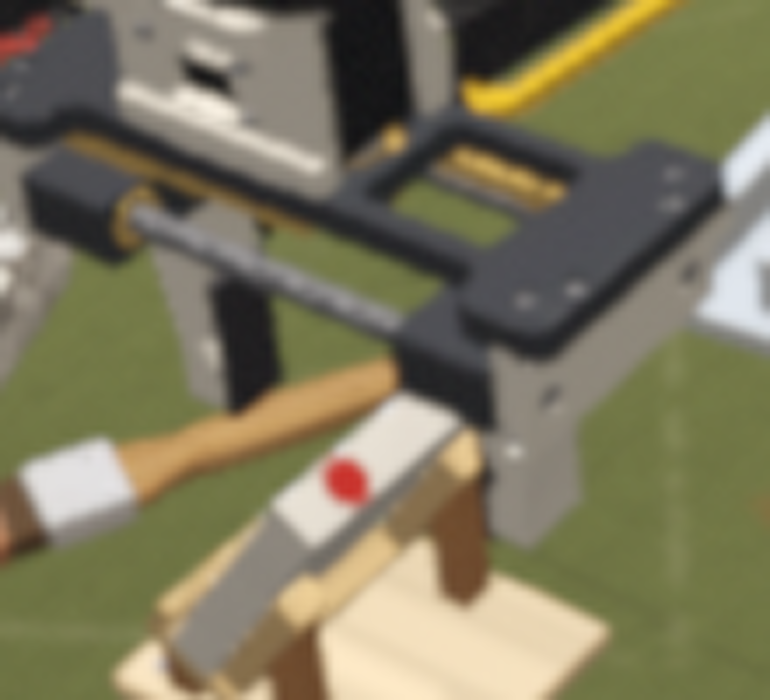

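```bash
python3 - <<'E'
from h import *
for z in (.0513,.08,.09,.1): print(z,(proj("scene",[(.51,.2515,z),(.495,.2515,z),(.61,.2515,z)])-[160,225])*7)
E
```

```text
0.0513 [[489.1794 634.9902]
 [533.1396 656.2597]
 [214.0355 502.2539]]
0.08 [[479.6064 554.9326]
 [524.2792 575.8694]
 [200.2735 424.3772]]
0.09 [[476.1853 526.3705]
 [521.1123 547.1836]
 [195.36   396.6237]]
0.1 [[472.7184 497.4521]
 [517.9028 518.1372]
 [190.3832 368.5402]]
```

Call:
servo_tool([
  [0, 0, 0.007],
  [0, 0, 0.015],
  [0, 0, 0.015],
  [0, 0, 0.015],
  [0, 0, 0.015],
  [0, 0, 0.015],
  [0, 0, 0.015],
  [0, 0, 0.015],
  [0, 0, 0.015],
  [0, 0, 0.015],
], grip=[-1, -1, -0.5, 0, 0.3, 0.6, 1, 1, 1, 1], turn=[0, 0, 0, 0, 0, 0, 0, 0, 0, 0], newtons=8)

```text
time_s: 7.23
tcp_pos: [0.5545, 0.2422, 0.0375]
eef_rot: [-180.0, 0.0, -90.0]
contact_force: [0.0, 0.1, -0.4]
gripper_width: 0.0399
```

Call:
servo_tool([
  [0, 0, 0],
  [0, 0, 0],
  [0, 0, 0],
  [0, 0, 0],
], grip=[1, 1, 1, 1], turn=[0, 0, 0, 0], newtons=8)

```text
time_s: 7.57
tcp_pos: [0.5544, 0.2422, 0.0377]
eef_rot: [-180.0, 0.0, -90.0]
contact_force: [-2.8, -0.6, 4.3]
gripper_width: 0.035
```

```bash
python3 - <<'E'
from h import *
p,D=capture("scene");Q=cloud("scene",D)
cv2.imwrite("pics/sc8.png",cv2.resize(p[225:325,160:270],None,fx=7,fy=7,interpolation=cv2.INTER_CUBIC))
s=r.get_state();print(s['time_s'],s['tcp_pos'],s['contact_force'],s['gripper_width'])
E
```

```text
7.6167 [0.5545 0.2422 0.0377] [-2.5661 -0.821   4.1914] 0.03515011892047802
```

View pics/sc8.png

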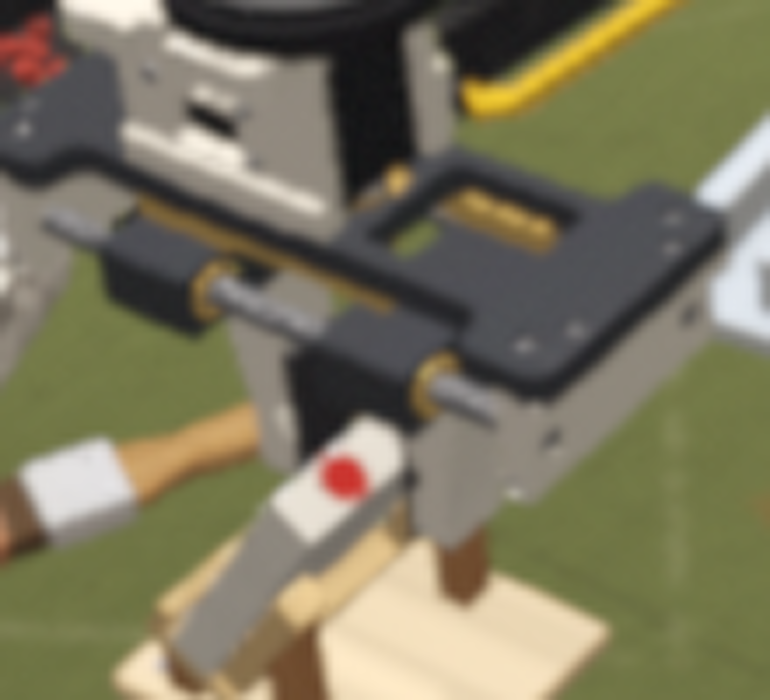

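Call:
servo_tool([
  [0, 0, 0],
  [0, 0.001, -0.002],
  [0, 0.002, -0.004],
  [0, 0.003, -0.006],
  [0, 0.004, -0.008],
  [0, 0.005, -0.01],
  [0, 0.006, -0.012],
  [0, 0.006, -0.012],
], grip=[1, 1, 1, 1, 1, 1, 1, 1], turn=[0, 0, 0, 0, 0, 0, 0, 0], newtons=14)

```text
time_s: 8.28
tcp_pos: [0.5486, 0.2424, 0.05]
eef_rot: [-180.0, 0.0, -90.0]
contact_force: [3.5, -0.4, 1.6]
gripper_width: 0.033
```

```bash
python3 - <<'E'
from h import *
p,D=capture("scene");Q=cloud("scene",D)
cv2.imwrite("pics/sc9.png",cv2.resize(p[225:325,160:270],None,fx=7,fy=7,interpolation=cv2.INTER_CUBIC))
s=r.get_state();print(s['time_s'],s['tcp_pos'],s['contact_force'],s['gripper_width'])
E
```

```text
8.3333 [0.5486 0.2423 0.0499] [1.9299 0.5085 3.4506] 0.033122827053407716
```

View pics/sc9.png

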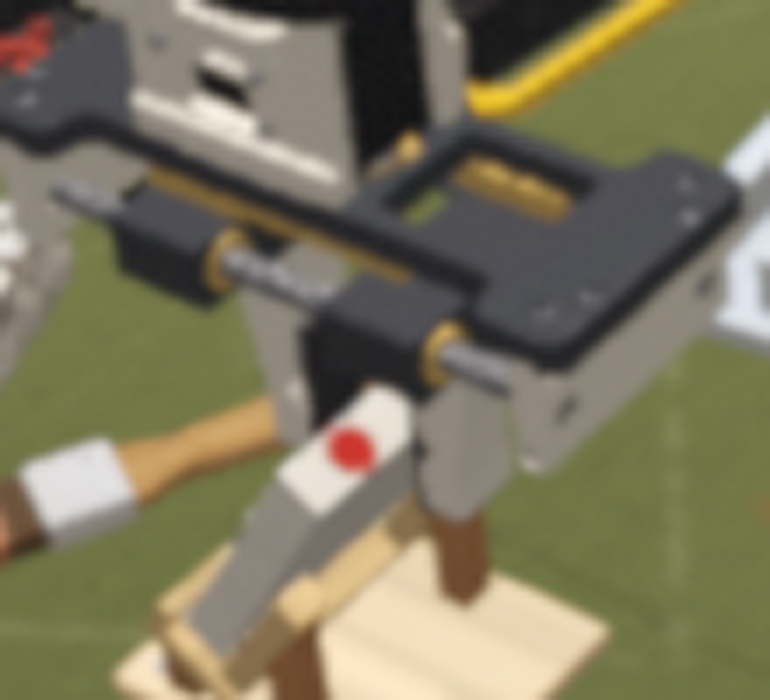

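Call:
servo_tool([
  [0, 0.001, -0.002],
  [0, 0.002, -0.004],
  [0, 0.003, -0.007],
  [0, 0.004, -0.01],
  [0, 0.005, -0.013],
  [0, 0.006, -0.016],
  [0, 0.007, -0.019],
  [0, 0.008, -0.022],
  [0, 0.008, -0.022],
  [0, 0.008, -0.022],
], grip=[1, 1, 1, 1, 1, 1, 1, 1, 1, 1], turn=[0, 0, 0, 0, 0, 0, 0, 0, 0, 0], newtons=14)

```text
time_s: 9.17
tcp_pos: [0.5404, 0.2422, 0.0719]
eef_rot: [-180.0, 0.0, -90.0]
contact_force: [2.0, -0.5, 3.0]
gripper_width: 0.0298
```

```bash
python3 - <<'E'
from h import *
p,D=capture("scene");Q=cloud("scene",D)
cv2.imwrite("pics/sc10.png",cv2.resize(p[225:325,160:270],None,fx=7,fy=7,interpolation=cv2.INTER_CUBIC))
s=r.get_state();print(s['time_s'],s['tcp_pos'],s['contact_force'],s['gripper_width'])
E
```

```text
9.2167 [0.5404 0.2422 0.0718] [ 2.1891 -0.1988  3.5922] 0.029452888799675076
```

View pics/sc10.png

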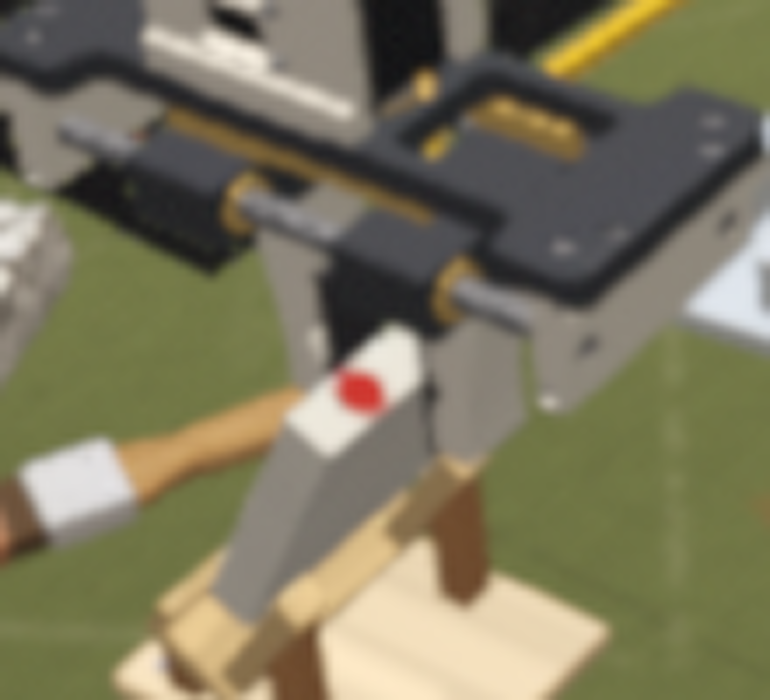

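Call:
servo_tool([
  [0, 0, -0.004],
  [0, 0, -0.008],
  [0, 0, -0.012],
  [0, 0, -0.017],
  [0, 0, -0.022],
  [0, 0, -0.03],
  [0, 0, -0.04],
  [0, 0, -0.05],
  [0, 0, -0.055],
  [0, 0, -0.055],
], grip=[1, 1, 1, 1, 1, 1, 1, 1, 1, 1], turn=[0, 0, 0, 0, 0, 0, 0, 0, 0, 0], newtons=14)

```text
time_s: 10.05
tcp_pos: [0.5411, 0.2427, 0.1283]
eef_rot: [-179.9, 0.1, -90.0]
contact_force: [0.6, 0.6, -1.4]
gripper_width: 0.0158
```

```bash
python3 - <<'E'
from h import *
p,D=capture("scene");Q=cloud("scene",D)
cv2.imwrite("pics/sc11.png",cv2.resize(p[190:310,160:270],None,fx=5,fy=5,interpolation=cv2.INTER_CUBIC))
s=r.get_state();print(s['time_s'],s['tcp_pos'],s['contact_force'],s['gripper_width'])
E
```

```text
10.1 [0.5406 0.2425 0.1273] [-1.2273  0.2794 -0.941 ] 0.01621043707589343
```

View pics/sc11.png

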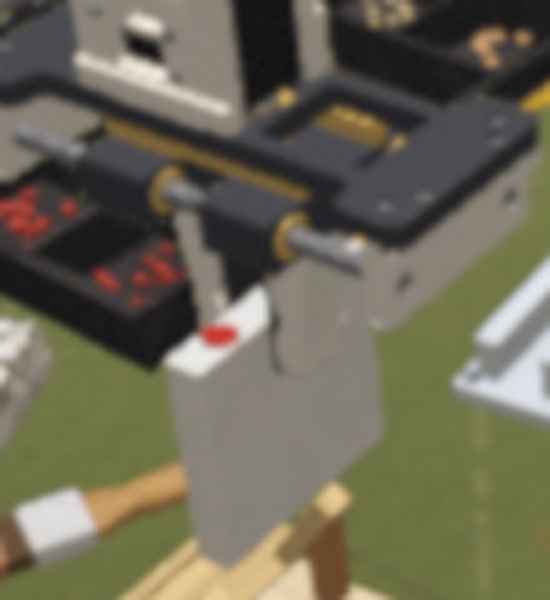

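```bash
python3 - <<'E'
from h import *
p,D=capture("scene");Q=cloud("scene",D)
P=lambda x,y:(int(round(160+x/5-.4)),int(round(190+y/5-.4)))
for n,c in dict(dot=(218,336),tl=(172,365),tm=(205,375),br=(380,432),bl=(232,560),bl0=(205,540),tr=(262,295)).items():
    u,v=P(*c); print(n,u,v,Q[v,u], np.median(Q[v-1:v+2,u-1:u+2].reshape(-1,3),0))
# -x face
pts=[P(x,y) for x in range(235,370,6) for y in range(390,480,6)]
f=np.array([Q[v,u] for u,v in pts if Q[v,u][2]>.08]); 
g=f;c=np.median(g,0)
for _ in range(4):
    c=g.mean(0);n=np.linalg.svd(g-c)[2][2];d=(f-c)@n;g=f[abs(d)<.004]
n*=-np.sign(n[0])
print(len(f),len(g),c,n,"tilt",np.degrees(np.arcsin(n[2])),"yaw",np.degrees(np.arctan2(-n[1],-n[0])))
E
```

```text
dot 203 257 [0.5423 0.2664 0.1858] [0.5423 0.2672 0.187 ]
tl 194 263 [0.5444 0.2868 0.1855] [0.5451 0.285  0.1845]
tm 201 265 [0.5306 0.2846 0.1853] [0.5322 0.2834 0.1841]
br 236 276 [0.5323 0.1988 0.1   ] [0.5323 0.199  0.1   ]
bl 206 302 [0.5322 0.2847 0.1012] [0.5312 0.2852 0.1013]
bl0 201 298 [0.5401 0.2876 0.1092] [0.5406 0.2876 0.1092]
tr 212 249 [0.5416 0.2433 0.1887] [0.5416 0.2441 0.1873]
333 331 [0.5318 0.243  0.132 ] [-1.     -0.0028  0.0004] tilt 0.02540075136324235 yaw 0.16022977897116086
```

```bash
python3 - <<'E'
from h import *
def rep(name,Q,img):
    m=(Q[...,0]>.52)&(Q[...,0]<.64)&(Q[...,1]>-.08)&(Q[...,1]<.10)
    w=Q[m&(Q[...,2]>.028)&(Q[...,2]<.042)]
    rc=cv2.minAreaRect(w[:,:2].astype(np.float32)*1000); print(name,"walls",len(w),rc, w[:,2].mean())
    c=w[:,:2].mean(0);print(c)
    pl=Q[m&(Q[...,2]>.0065)]
    print(" plate",len(pl),cv2.minAreaRect(pl[:,:2].astype(np.float32)*1000))
    for a in (3,3.5,4,4.2,4.5,5):
        t=np.radians(a);u=(w[:,:2]-[.576,.011])@[np.cos(t),np.sin(t)]
        A=u[u>0];B=u[u<0]; print(a,[round(float(v)*1000,1) for v in (A.mean(),A.std(),B.mean(),B.std(),(A.mean()+B.mean())/2)])
    t=np.radians(4.2);v=(w[:,:2]-[.576,.011])@[-np.sin(t),np.cos(t)];print("y ext",np.percentile(v,[1,99]))
rep("top",cloud("top",np.load("pics/top0.npy")),0)
rep("scene",cloud("scene",np.load("pics/scene0.npy")),0)
s=cv2.imread("pics/scene0.png");t=cv2.imread("pics/top0.png")
cv2.imwrite("pics/st_t.png",cv2.resize(t[205:245,222:287],None,fx=12,fy=12,interpolation=cv2.INTER_CUBIC))
E
```

```text
top walls 437 ((577.0166625976562, 12.42874526977539), (46.15852355957031, 100.20858764648438), 4.638959884643555) 0.034242534926170735
[0.5768 0.0116]
 plate 1235 ((581.6737670898438, -4.160972595214844), (79.41117858886719, 154.5677947998047), 13.667410850524902)
3 [17.7, 3.7, -16.1, 3.6, 0.8]
3.5 [17.7, 3.6, -16.1, 3.6, 0.8]
4 [17.8, 3.6, -16.1, 3.6, 0.8]
4.2 [17.8, 3.6, -16.1, 3.5, 0.9]
4.5 [17.8, 3.6, -16.0, 3.5, 0.9]
5 [17.8, 3.6, -16.0, 3.6, 0.9]
y ext [-0.0484  0.0491]
scene walls 331 ((573.6951904296875, 13.435550689697266), (46.92145538330078, 100.39864349365234), 4.270420074462891) 0.032624054603174905
[0.5725 0.0164]
 plate 964 ((573.4398803710938, 12.788398742675781), (63.93343734741211, 118.85865783691406), 3.9049408435821533)
3 [13.7, 3.7, -19.9, 3.8, -3.1]
3.5 [13.7, 3.7, -19.8, 3.8, -3.0]
4 [13.8, 3.6, -19.8, 3.7, -3.0]
4.2 [13.8, 3.6, -19.8, 3.7, -3.0]
4.5 [13.8, 3.6, -19.7, 3.7, -2.9]
5 [13.9, 3.6, -19.7, 3.7, -2.9]
y ext [-0.0467  0.0517]
```

View pics/st_t.png

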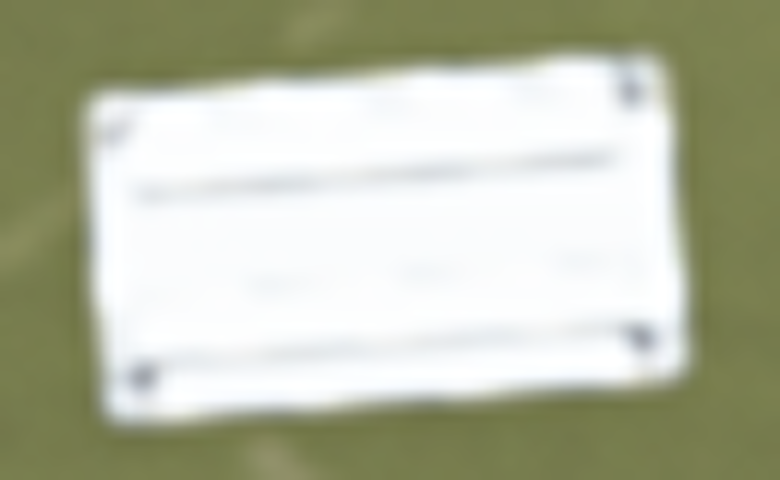

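Call:
servo_tool([
  [0.01, -0.002, -0.005],
  [0.035, -0.006, -0.01],
  [0.065, -0.01, -0.01],
  [0.095, -0.015, -0.01],
  [0.13, -0.02, -0.01],
  [0.165, -0.025, -0.01],
  [0.195, -0.03, -0.01],
  [0.215, -0.034, -0.01],
  [0.226, -0.034, -0.01],
  [0.23, -0.034, -0.01],
], grip=[1, 1, 1, 1, 1, 1, 1, 1, 1, 1], turn=[0, -0.02, -0.04, -0.06, -0.075, -0.075, -0.075, -0.075, -0.075, -0.075], newtons=25)

```text
time_s: 10.98
tcp_pos: [0.5739, 0.0101, 0.136]
eef_rot: [179.9, -0.0, -85.8]
contact_force: [-0.7, -0.7, -2.2]
gripper_width: 0.0157
```

Call:
servo_tool([
  [0, 0, 0.02],
  [0, 0, 0.04],
  [0, 0, 0.05],
  [0, 0, 0.05],
], grip=[1, 1, 1, 1], turn=[0, 0, 0, 0])

```text
time_s: 11.32
tcp_pos: [0.5724, 0.0123, 0.0838]
eef_rot: [179.7, -0.0, -85.7]
contact_force: [-0.5, 0.2, -1.6]
gripper_width: 0.0157
```

```bash
python3 - <<'E'
from h import *
go(.575,.0125,.041,-85.7)
p,D=capture("scene");Q=cloud("scene",D);np.save("pics/s12.npy",D);cv2.imwrite("pics/s12raw.png",p)
cv2.imwrite("pics/sc12.png",cv2.resize(p[170:290,210:330],None,fx=5,fy=5,interpolation=cv2.INTER_CUBIC))
s=r.get_state();print(s['time_s'],s['tcp_pos'],s['contact_force'],s['gripper_width'])
E
```

```text
t 11.3167 tcp [0.5724 0.0123 0.0838] yaw -85.68475196002431 -> shift [-0.     -0.0026  0.0428] turn 0.0003
11.3667 [0.5735 0.0124 0.0854] [ 0.9658  0.0747 -1.092 ] 0.015476912821477057
```

View pics/sc12.png

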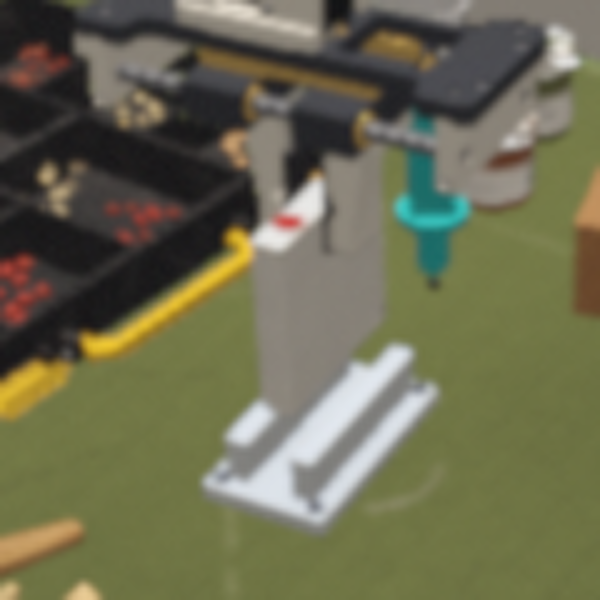

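```bash
python3 - <<'E'
from h import *
D=np.load("pics/s12.npy");Q=cloud("scene",D)
P=lambda x,y:(int(round(210+x/5-.4)),int(round(170+y/5-.4)))
f=np.array([Q[v,u] for u,v in [P(x,y) for x in range(280,375,5) for y in range(265,330,5)]])
g=f[f[:,2]>.06]
for _ in range(4):
    c=np.median(g,0) if _==0 else g.mean(0);n=np.linalg.svd(g-c)[2][2];g=g[abs((g-c)@n)<.003]
n*=-np.sign(n[0]);print(len(g),c,n,np.degrees(np.arcsin(n[2])),np.degrees(np.arctan2(-n[1],-n[0])))
t=np.radians(4.3);ex=np.array([np.cos(t),np.sin(t)])
print("slab mid local x (rel .576,.011), mm",1000*((c[:2]-[.576,.011])@ex)+8, "face pts")
m=(Q[...,0]>.52)&(Q[...,0]<.64)&(Q[...,1]>-.08)&(Q[...,1]<.10)&(Q[...,2]>.028)&(Q[...,2]<.042)
w=Q[m];u=1000*((w[:,:2]-[.576,.011])@ex);print(np.histogram(u,bins=np.arange(-30,31,2)))
for n_,q in dict(dot=(288,222),tl=(255,240),bot=(272,405),botl=(265,395)).items():
    a,b=P(*q);print(n_,np.median(Q[b-1:b+2,a-1:a+2].reshape(-1,3),0))
print("tcp local",1000*((np.array([.5735,.0124])-[.576,.011])@ex))
E
```

```text
51 [0.5629 0.019  0.0954] [-0.998  -0.0624 -0.0141] -0.8079167555167203 3.575729488207886
slab mid local x (rel .576,.011), mm -4.425962724265894 face pts
(array([ 0,  0, 23, 35, 26, 24, 21, 19, 14,  0,  0,  0,  0,  0,  0,  0,  0,
        0,  0, 10, 15,  8,  7,  6,  8,  2,  1,  0,  0,  0]), array([-30, -28, -26, -24, -22, -20, -18, -16, -14, -12, -10,  -8,  -6,
        -4,  -2,   0,   2,   4,   6,   8,  10,  12,  14,  16,  18,  20,
        22,  24,  26,  28,  30]))
dot [0.5693 0.0364 0.1442]
tl [0.573  0.0565 0.1412]
bot [0.5695 0.0566 0.0558]
botl [0.5715 0.0571 0.0619]
tcp local -2.3879926162558776
```

Call:
servo_tool([
  [0, -0.0015, 0],
  [0, -0.0015, 0.006],
  [0, -0.0015, 0.012],
  [0, -0.0015, 0.018],
  [0, -0.0015, 0.024],
  [0, -0.0015, 0.03],
  [0, -0.0015, 0.036],
  [0, -0.0015, 0.038],
], grip=[1, 1, 1, 1, 1, 1, 1, 1], turn=[0, 0, 0, 0, 0, 0, 0, 0], newtons=25)

```text
time_s: 12.03
tcp_pos: [0.5752, 0.012, 0.047]
eef_rot: [179.9, -0.0, -85.7]
contact_force: [-0.1, -0.2, -2.5]
gripper_width: 0.0159
```

```bash
python3 - <<'E'
from h import *
go(.575,.0125,.041,-85.7)
p,D=capture("scene");Q=cloud("scene",D)
cv2.imwrite("pics/sc13.png",cv2.resize(p[170:290,210:330],None,fx=5,fy=5,interpolation=cv2.INTER_CUBIC))
s=r.get_state();print(s['time_s'],s['tcp_pos'],s['contact_force'],s['gripper_width'])
E
```

```text
t 12.0333 tcp [0.5752 0.012  0.047 ] yaw -85.71678550411326 -> shift [-0.0005  0.0002  0.006 ] turn -0.0003
12.0833 [0.5752 0.012  0.0471] [-1.1264 -0.5274 -1.4209] 0.01584877514747585
```

View pics/sc13.png

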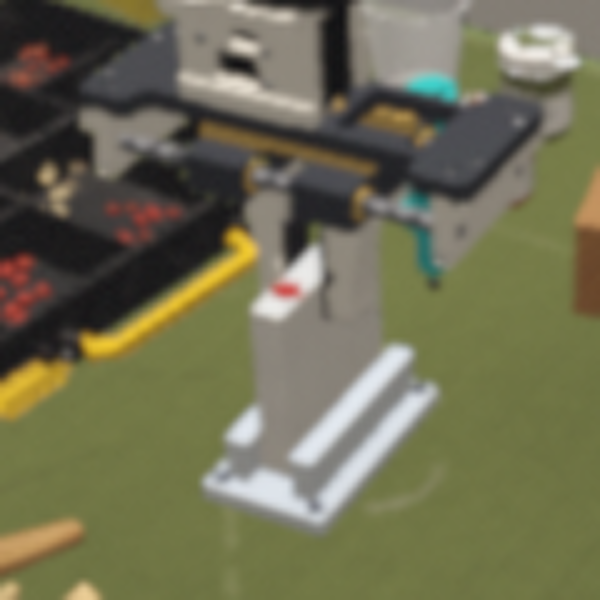

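Call:
servo_tool([
  [0, 0, 0.001],
  [0, 0, 0.002],
  [0, 0, 0.003],
  [0, 0, 0.004],
  [0, 0, 0.004],
], grip=[1, 1, 1, 1, 1], turn=[0, 0, 0, 0, 0])

```text
time_s: 12.5
tcp_pos: [0.5759, 0.0123, 0.0443]
eef_rot: [-180.0, 0.0, -85.7]
contact_force: [-0.0, -0.2, -1.9]
gripper_width: 0.016
```

Call:
servo_tool([
  [0, 0, 0.001],
  [0, 0, 0.002],
  [0, 0, 0.002],
  [0, 0, 0.002],
], grip=[1, 1, 1, 1], turn=[0, 0, 0, 0])

```text
time_s: 12.83
tcp_pos: [0.5759, 0.0123, 0.0423]
eef_rot: [180.0, -0.0, -85.7]
contact_force: [-0.6, -1.2, -1.0]
gripper_width: 0.0158
```

Call:
servo_tool([
  [0, 0, 0.001],
  [0, 0, 0.002],
  [0, 0, 0.002],
  [0, 0, 0.002],
], grip=[1, 1, 1, 1], turn=[0, 0, 0, 0])

```text
time_s: 13.17
tcp_pos: [0.5762, 0.0121, 0.0408]
eef_rot: [-180.0, -0.0, -85.7]
contact_force: [-1.0, -1.2, 3.0]
gripper_width: 0.0159
```

```bash
python3 - <<'E'
from h import *
s=r.get_state();print(s['time_s'],s['tcp_pos'],s['contact_force'],s['gripper_width'])
p,D=capture("scene");Q=cloud("scene",D)
cv2.imwrite("pics/sc14.png",cv2.resize(p[170:290,210:330],None,fx=5,fy=5,interpolation=cv2.INTER_CUBIC))
s=r.get_state();print(s['time_s'],s['tcp_pos'],s['contact_force'],s['gripper_width'])
E
```

```text
13.1667 [0.5762 0.0121 0.0408] [-0.9546 -1.2268  3.0206] 0.01593955305672069
13.2167 [0.5762 0.0122 0.0408] [-0.4512 -1.3103  3.8629] 0.015776589680580377
```

View pics/sc14.png

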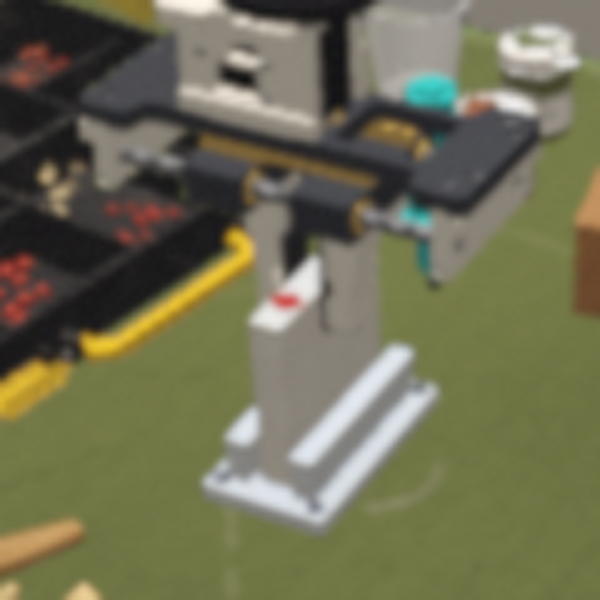

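Call:
servo_tool([
  [0, 0, 0],
  [0, 0, 0],
  [0, 0, 0],
  [0, 0, 0],
  [0, 0, 0],
  [0, 0, 0],
  [0, 0, 0],
  [0, 0, 0],
  [0, 0, 0],
  [0, 0, 0],
], grip=[0.6, 0.5, 0.4, 0.3, 0.2, 0.1, 0, 0, 0, 0], turn=[0, 0, 0, 0, 0, 0, 0, 0, 0, 0])

```text
time_s: 14.05
tcp_pos: [0.576, 0.0123, 0.0404]
eef_rot: [-180.0, 0.0, -85.7]
contact_force: [-0.1, -0.6, -0.6]
gripper_width: 0.0433
```

```bash
python3 - <<'E'
from h import *
p,D=capture("scene");Q=cloud("scene",D)
cv2.imwrite("pics/sc15.png",cv2.resize(p[170:290,210:330],None,fx=5,fy=5,interpolation=cv2.INTER_CUBIC))
s=r.get_state();print(s['time_s'],s['tcp_pos'],s['contact_force'],s['gripper_width'])
E
```

```text
14.1 [0.5759 0.0122 0.0404] [-0.2974  0.0286 -0.1576] 0.04381893218829702
```

View pics/sc15.png

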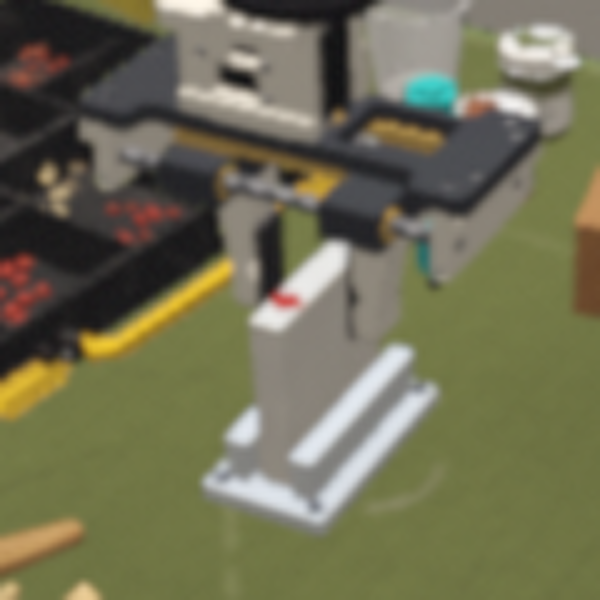

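Call:
servo_tool([
  [0, 0, -0.01],
  [0, 0, -0.03],
  [0, 0, -0.06],
  [0, 0, -0.09],
  [0, 0, -0.12],
  [0, 0, -0.14],
  [0, 0, -0.14],
], grip=[0, -0.2, -0.5, -1, -1, -1, -1], turn=[0, 0, 0, 0, 0, 0, 0])

```text
time_s: 14.68
tcp_pos: [0.5787, 0.0126, 0.1866]
eef_rot: [-179.5, 0.0, -85.7]
contact_force: [0.1, 0.3, 0.7]
gripper_width: 0.0783
```

```bash
python3 - <<'E'
from h import *
s=cv2.imread("pics/scene0.png");t=cv2.imread("pics/top0.png")
cv2.imwrite("pics/g_t.png",cv2.resize(t[232:272,320:365],None,fx=15,fy=15,interpolation=cv2.INTER_CUBIC))
cv2.imwrite("pics/g_s.png",cv2.resize(s[175:240,318:363],None,fx=9,fy=9,interpolation=cv2.INTER_CUBIC))
p,D=capture("scene");Q=cloud("scene",D);np.save("pics/s16.npy",D)
cv2.imwrite("pics/sc16.png",cv2.resize(p[190:290,210:310],None,fx=7,fy=7,interpolation=cv2.INTER_CUBIC))
p,D=capture("top");np.save("pics/t16.npy",D);cv2.imwrite("pics/top16.png",p)
s=r.get_state();print(s['time_s'],s['tcp_pos'],s['contact_force'],s['gripper_width'])
E
```

```text
14.7833 [0.5763 0.0125 0.182 ] [-0.0879  1.1722 -0.5052] 0.08473755418629164
```

View pics/g_t.png

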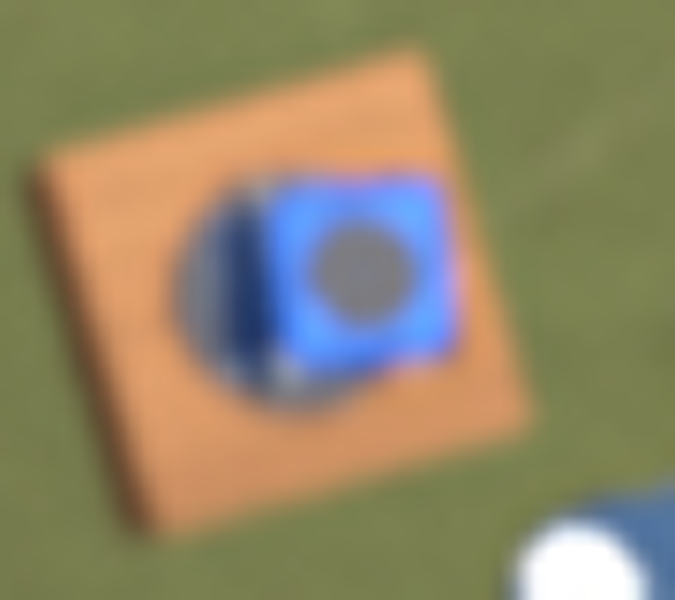

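View pics/g_s.png

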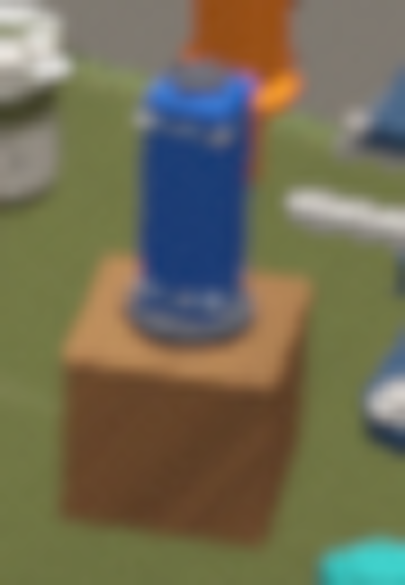

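View pics/sc16.png

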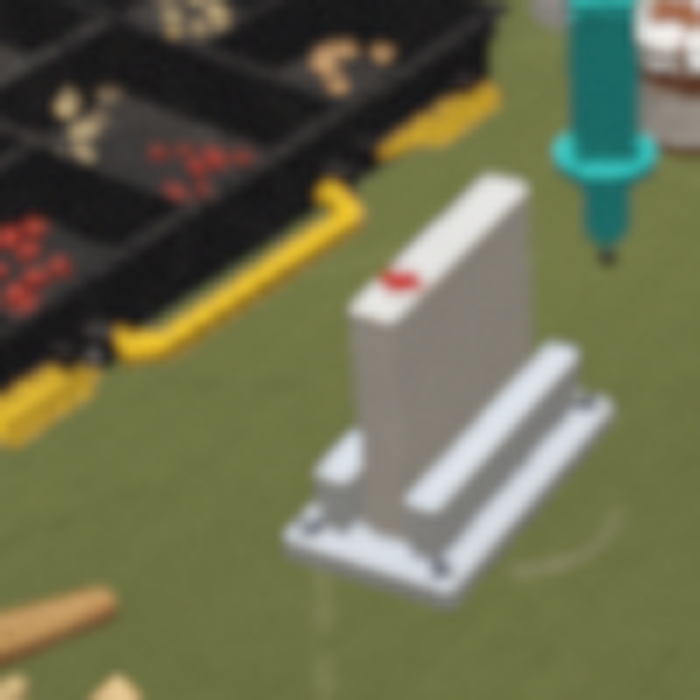

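View pics/top16.png

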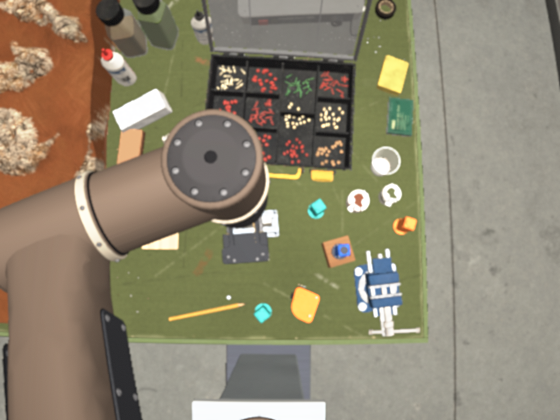

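```bash
python3 - <<'E'
from h import *
print("cap top",atz("top",[(343.7,249.5)],.134))
Q=cloud("scene",np.load("pics/scene0.npy"));T=cloud("top",np.load("pics/top0.npy"))
print("cap scene", [(u,v,Q[v,u]) for u,v in [(339,183),(340,184),(338,184)]])
# cap center in scene g_s (198,76)
print("cap tri",tri((343.7,249.5),(318+198/9-.45,175+76/9-.45)))
for N,A in (("s",Q),("t",T)):
    m=(A[...,0]>.4)&(A[...,0]<.62)&(A[...,1]<-.13)&(A[...,1]>-.245)&(A[...,2]>.06)&(A[...,2]<.2)
    w=A[m]; 
    far=w[np.hypot(w[:,0]-.508,w[:,1]+.186)>.03]
    print(N,len(far), far[np.argsort(-far[:,2])][:8])
# barrel faces scene
pts=np.array([Q[v,u] for u in range(335,345) for v in range(190,204)])
g=pts
for _ in range(4):
    c=np.median(g,0);n=np.linalg.svd(g-c)[2][2];g=g[abs((g-c)@n)<.003]
print(c,n,len(g))
S=cloud("scene",np.load("pics/s16.npy"))
print("dot",S[229:232,265:269].reshape(-1,3).mean(0),atz("scene",[(266.7,229.7)],.1))
E
```

```text
cap top [[ 0.5097 -0.1884  0.134 ]]
cap scene [(339, 183, array([ 0.5101, -0.189 ,  0.1328])), (340, 184, array([ 0.5061, -0.1867,  0.1321])), (338, 184, array([ 0.5092, -0.1817,  0.1336]))]
cap tri (array([ 0.5092, -0.1888,  0.1332]), np.float64(0.0012085449634153757))
s 59 [[ 0.6094 -0.1315  0.1241]
 [ 0.6031 -0.1357  0.1239]
 [ 0.6014 -0.1378  0.1234]
 [ 0.6086 -0.1399  0.1234]
 [ 0.606  -0.1356  0.1232]
 [ 0.6033 -0.1312  0.1231]
 [ 0.6012 -0.1327  0.1229]
 [ 0.6073 -0.1424  0.1226]]
t 112 [[ 0.6061 -0.1372  0.1287]
 [ 0.604  -0.1394  0.1279]
 [ 0.6041 -0.1373  0.1272]
 [ 0.613  -0.1375  0.1265]
 [ 0.6064 -0.1418  0.1265]
 [ 0.6064 -0.1309  0.1264]
 [ 0.6021 -0.1417  0.1262]
 [ 0.6    -0.1374  0.1257]]
[ 0.5011 -0.1765  0.104 ] [-0.5184  0.8538 -0.0474] 70
dot [0.5738 0.0372 0.0999] [[0.574 0.036 0.1  ]]
```

```bash
python3 -c "
from h import *
go(.5095,-.188,.162,-85.6)"
```

```text
t 14.7833 tcp [0.5763 0.0125 0.182 ] yaw -85.7058968124058 -> shift [0.1949 0.0817 0.02  ] turn -0.0018
```

Call:
servo_tool([
  [0.02, 0.008, 0],
  [0.05, 0.02, 0],
  [0.08, 0.034, 0],
  [0.11, 0.047, 0],
  [0.14, 0.06, 0],
  [0.165, 0.07, 0],
  [0.185, 0.078, 0.005],
  [0.195, 0.0815, 0.01],
  [0.195, 0.0815, 0.02],
  [0.195, 0.0815, 0.02],
], grip=[-1, -1, -1, -1, -1, -1, -1, -1, -1, -1], turn=[0, 0, 0, 0, 0, 0, 0, 0, 0, 0])

```text
time_s: 15.62
tcp_pos: [0.5076, -0.1881, 0.1576]
eef_rot: [179.8, 0.1, -85.8]
contact_force: [-0.0, 0.1, -0.1]
gripper_width: 0.0876
```

Call:
servo_tool([
  [0, 0, 0.02],
  [0, 0, 0.04],
  [0, 0, 0.055],
  [0, 0, 0.06],
  [0, 0, 0.06],
  [0, 0, 0.06],
], grip=[-1, -1, -1, -1, -1, -1], turn=[0, 0, 0, 0, 0, 0])

```text
time_s: 16.12
tcp_pos: [0.5097, -0.1878, 0.1006]
eef_rot: [180.0, -0.0, -85.6]
contact_force: [-0.2, 0.1, 0.1]
gripper_width: 0.0876
```

```bash
python3 - <<'E'
from h import *
go(.5095,-.188,.042,-85.6)
p,D=capture("scene");Q=cloud("scene",D)
cv2.imwrite("pics/sc17.png",cv2.resize(p[140:250,290:400],None,fx=6,fy=6,interpolation=cv2.INTER_CUBIC))
s=r.get_state();print(s['time_s'],s['tcp_pos'],s['contact_force'],s['gripper_width'])
E
```

```text
t 16.1167 tcp [ 0.5097 -0.1878  0.1006] yaw -85.63677384389037 -> shift [0.0002 0.0002 0.0586] turn -0.0006
16.1667 [ 0.5101 -0.1879  0.1011] [-0.6452 -0.2248  0.4261] 0.08709540024220798
```

View pics/sc17.png

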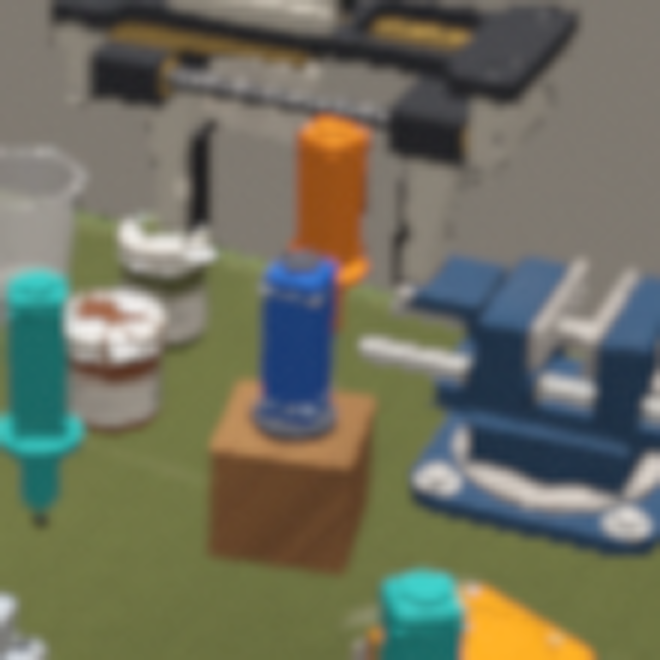

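Call:
servo_tool([
  [0, 0, 0.01],
  [0, 0, 0.025],
  [0, 0, 0.04],
  [0, 0, 0.05],
  [0, 0, 0.056],
  [0, 0, 0.058],
  [0, 0, 0.058],
  [0, 0, 0.058],
], grip=[-1, -1, -1, -1, -1, -1, -1, -1], turn=[0, 0, 0, 0, 0, 0, 0, 0])

```text
time_s: 16.83
tcp_pos: [0.5098, -0.1884, 0.0429]
eef_rot: [-180.0, -0.0, -85.7]
contact_force: [0.3, -0.3, 0.5]
gripper_width: 0.0881
```

Call:
servo_tool([
  [0, 0, 0],
  [0, 0, 0],
  [0, 0, 0],
  [0, 0, 0],
  [0, 0, 0],
  [0, 0, 0],
  [0, 0, 0],
  [0, 0, 0],
  [0, 0, 0],
  [0, 0, 0],
], grip=[-0.5, 0, 0.2, 0.3, 0.5, 0.7, 1, 1, 1, 1], turn=[0, 0, 0, 0, 0, 0, 0, 0, 0, 0], newtons=20)

```text
time_s: 17.67
tcp_pos: [0.5093, -0.1883, 0.0424]
eef_rot: [180.0, 0.0, -85.7]
contact_force: [-0.3, -0.4, 0.1]
gripper_width: 0.0266
```

```bash
python3 - <<'E'
from h import *
p,D=capture("scene");Q=cloud("scene",D)
cv2.imwrite("pics/sc18.png",cv2.resize(p[140:250,290:400],None,fx=6,fy=6,interpolation=cv2.INTER_CUBIC))
s=r.get_state();print(s['time_s'],s['tcp_pos'],s['contact_force'],s['gripper_width'])
E
```

```text
17.7167 [ 0.5092 -0.1883  0.0423] [ 0.1431 -0.9243 -0.1816] 0.025964781319947828
```

View pics/sc18.png

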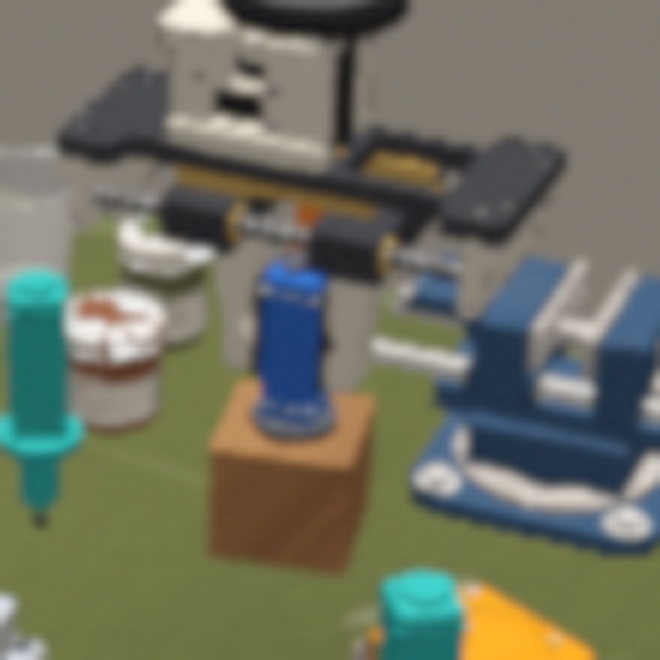

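Call:
servo_tool([
  [0, 0, 0],
  [0, 0, -0.01],
  [0, 0, -0.03],
  [0, 0, -0.055],
  [0, 0, -0.085],
  [0, 0, -0.115],
  [0, 0, -0.135],
  [0, 0, -0.138],
], grip=[1, 1, 1, 1, 1, 1, 1, 1], turn=[0, 0, 0, 0, 0, 0, 0, 0], newtons=30)

```text
time_s: 18.38
tcp_pos: [0.5115, -0.1888, 0.1856]
eef_rot: [-179.6, -0.1, -85.7]
contact_force: [0.4, -0.5, -0.4]
gripper_width: 0.0258
```

```bash
python3 - <<'E'
from h import *
p,D=capture("scene");Q=cloud("scene",D)
cv2.imwrite("pics/sc19.png",cv2.resize(p[110:230,280:400],None,fx=6,fy=6,interpolation=cv2.INTER_CUBIC))
s=r.get_state();print(s['time_s'],s['tcp_pos'],s['contact_force'],s['gripper_width'])
go(.574,.0365,.16,-85.7)
E
```

```text
18.4333 [ 0.5108 -0.1885  0.1839] [ 0.3303  1.5942 -1.5064] 0.02597626207063242
t 18.4333 tcp [ 0.5108 -0.1885  0.1839] yaw -85.68804375871083 -> shift [-0.2196 -0.08    0.0239] turn 0.0002
```

View pics/sc19.png

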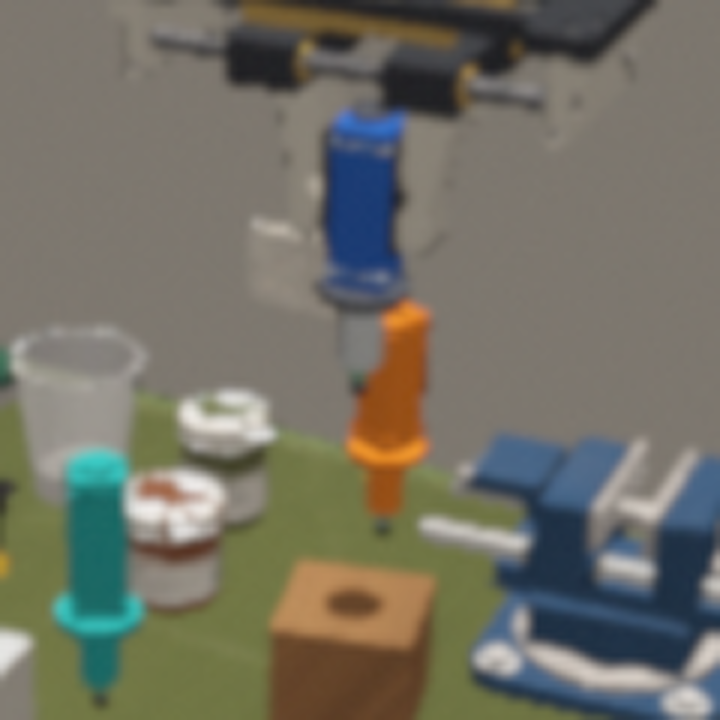

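Call:
servo_tool([
  [-0.015, -0.006, 0],
  [-0.045, -0.016, 0],
  [-0.08, -0.029, 0],
  [-0.115, -0.042, 0],
  [-0.15, -0.055, 0],
  [-0.18, -0.065, 0],
  [-0.205, -0.075, 0.005],
  [-0.219, -0.081, 0.01],
  [-0.2196, -0.081, 0.02],
  [-0.2196, -0.081, 0.02],
], grip=[1, 1, 1, 1, 1, 1, 1, 1, 1, 1], turn=[0, 0, 0, 0, 0, 0, 0, 0, 0, 0])

```text
time_s: 19.27
tcp_pos: [0.5717, 0.0369, 0.1572]
eef_rot: [179.7, -0.0, -85.7]
contact_force: [-0.8, -1.3, -1.6]
gripper_width: 0.0259
```

Call:
servo_tool([
  [0, 0, 0.005],
  [0, 0, 0.01],
  [0, 0, 0.01],
], grip=[1, 1, 1], turn=[0, 0, 0])

```text
time_s: 19.52
tcp_pos: [0.5727, 0.0356, 0.1492]
eef_rot: [179.9, -0.0, -85.8]
contact_force: [-0.3, 0.1, -1.0]
gripper_width: 0.026
```

```bash
python3 - <<'E'
from h import *
p,D=capture("scene");Q=cloud("scene",D);np.save("pics/s20.npy",D)
cv2.imwrite("pics/sc20.png",cv2.resize(p[160:250,225:315],None,fx=8,fy=8,interpolation=cv2.INTER_CUBIC))
p,D=capture("top");cv2.imwrite("pics/top20.png",cv2.resize(p[170:270,200:320],None,fx=6,fy=6,interpolation=cv2.INTER_CUBIC))
s=r.get_state();print(s['time_s'],s['tcp_pos'],s['contact_force'],s['gripper_width'])
go(.574,.0365,.16,-85.7)
E
```

```text
19.6167 [0.5734 0.0358 0.1504] [ 0.3423 -0.7249 -0.5699] 0.025834617806350588
t 19.6167 tcp [0.5734 0.0358 0.1504] yaw -85.764305697432 -> shift [-0.0006 -0.0007 -0.0096] turn -0.0011
```

View pics/sc20.png

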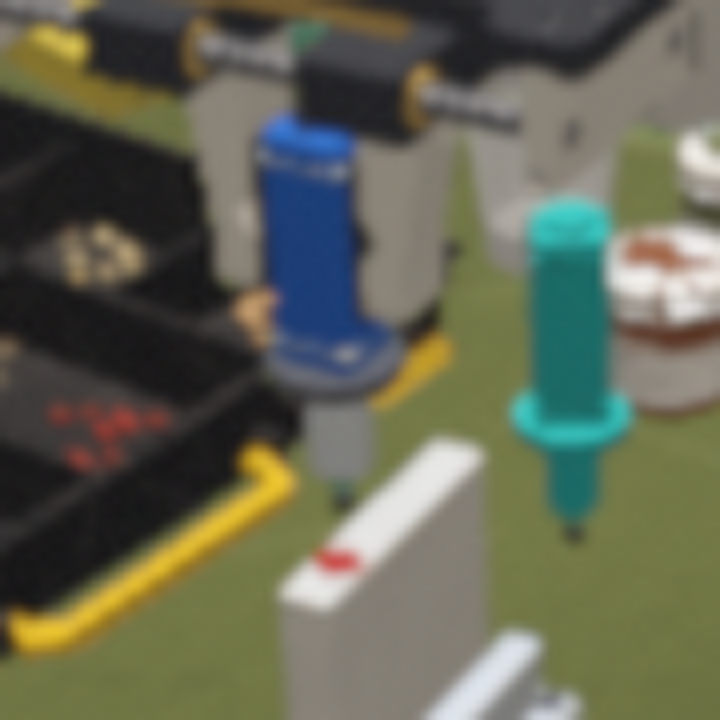

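View pics/top20.png

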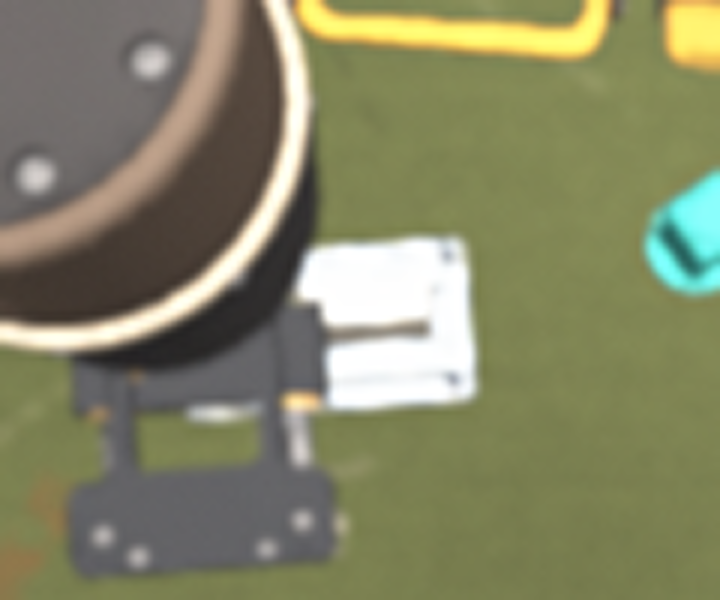

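```bash
python3 - <<'E'
from h import *
f=lambda x,y:(225+x/8-.44,160+y/8-.44)
print("dot",atz("scene",[f(338,561)],.100))
for z in (.117,.119,.121): print("tip",z,atz("scene",[f(343,510)],z))
# nose mouth at z~tip+.010..; axis check via collar centre (335,362), cap
print("collar",atz("scene",[f(333,358)],.15))
Q=cloud("scene",np.load("pics/s20.npy"))
for x,y in [(343,480),(342,500),(343,505),(340,440),(310,250),(338,561)]:
    u,v=map(lambda a:int(round(a)),f(x,y));print(x,y,Q[v,u])
E
```

```text
dot [[0.5739 0.0359 0.1   ]]
tip 0.117 [[0.572  0.0348 0.117 ]]
tip 0.119 [[0.5701 0.0373 0.119 ]]
tip 0.121 [[0.5682 0.0398 0.121 ]]
collar [[0.5886 0.0132 0.15  ]]
343 480 [0.5711 0.0369 0.1271]
342 500 [0.5704 0.0382 0.1229]
343 505 [0.5716 0.0368 0.119 ]
340 440 [0.5658 0.043  0.145 ]
310 250 [0.5701 0.0467 0.2047]
338 561 [0.5728 0.0367 0.1   ]
```

Call:
servo_tool([
  [-0.0006, -0.0007, 0.003],
  [-0.0006, -0.0007, 0.007],
  [-0.0006, -0.0007, 0.011],
  [-0.0006, -0.0007, 0.014],
  [-0.0006, -0.0007, 0.016],
  [-0.0006, -0.0007, 0.016],
  [-0.0006, -0.0007, 0.016],
], grip=[1, 1, 1, 1, 1, 1, 1], turn=[0, 0, 0, 0, 0, 0, 0])

```text
time_s: 20.2
tcp_pos: [0.5742, 0.0374, 0.1342]
eef_rot: [180.0, -0.0, -85.7]
contact_force: [-0.0, 0.5, -1.3]
gripper_width: 0.026
```

```bash
python3 - <<'E'
from h import *
p,D=capture("scene")
cv2.imwrite("pics/sc21.png",cv2.resize(p[180:250,230:300],None,fx=10,fy=10,interpolation=cv2.INTER_CUBIC))
s=r.get_state();print(s['time_s'],s['tcp_pos'],s['contact_force'],s['gripper_width'])
E
```

```text
20.25 [0.5743 0.0374 0.1344] [ 0.035   0.6142 -1.1715] 0.025684004434067265
```

View pics/sc21.png

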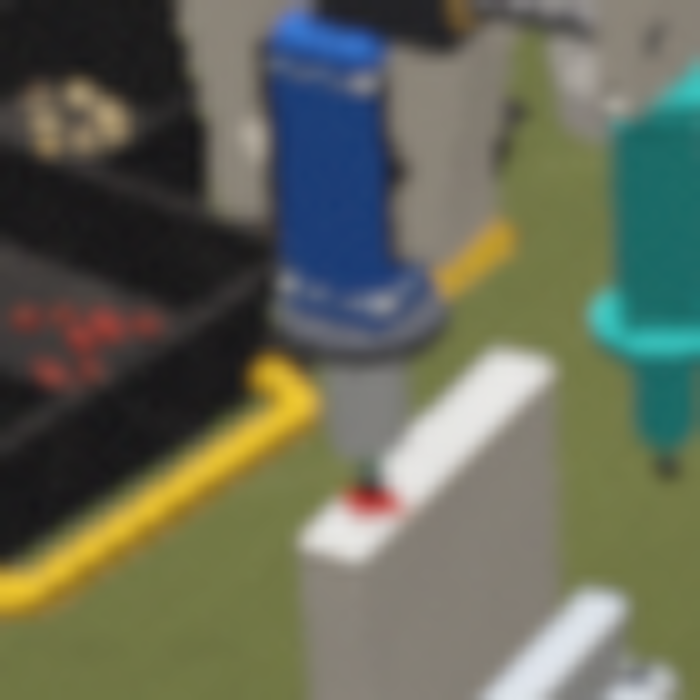

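Call:
servo_tool([
  [0, 0, 0.001],
  [0, 0, 0.002],
  [0, 0, 0.003],
  [0, 0, 0.004],
  [0, 0, 0.004],
  [0, 0, 0.004],
], grip=[1, 1, 1, 1, 1, 1], turn=[0, 0, 0, 0, 0, 0])

```text
time_s: 20.75
tcp_pos: [0.5744, 0.0374, 0.1306]
eef_rot: [-180.0, -0.0, -85.7]
contact_force: [1.0, -0.0, 0.2]
gripper_width: 0.0259
```

Call:
servo_tool([
  [0, 0, 0.001],
  [0, 0, 0.002],
  [0, 0, 0.002],
  [0, 0, 0.002],
], grip=[1, 1, 1, 1], turn=[0, 0, 0, 0])

```text
time_s: 21.08
tcp_pos: [0.5744, 0.0374, 0.1285]
eef_rot: [-180.0, -0.0, -85.7]
contact_force: [0.3, 0.5, 1.4]
gripper_width: 0.0256
```

```bash
python3 - <<'E'
from h import *
p,D=capture("scene")
cv2.imwrite("pics/sc22.png",cv2.resize(p[180:250,230:300],None,fx=10,fy=10,interpolation=cv2.INTER_CUBIC))
s=r.get_state();print(s['time_s'],s['tcp_pos'],s['contact_force'],s['gripper_width'])
E
```

```text
21.1333 [0.5743 0.0374 0.1285] [-0.5078  0.8338  1.5103] 0.026117916988557022
```

View pics/sc22.png

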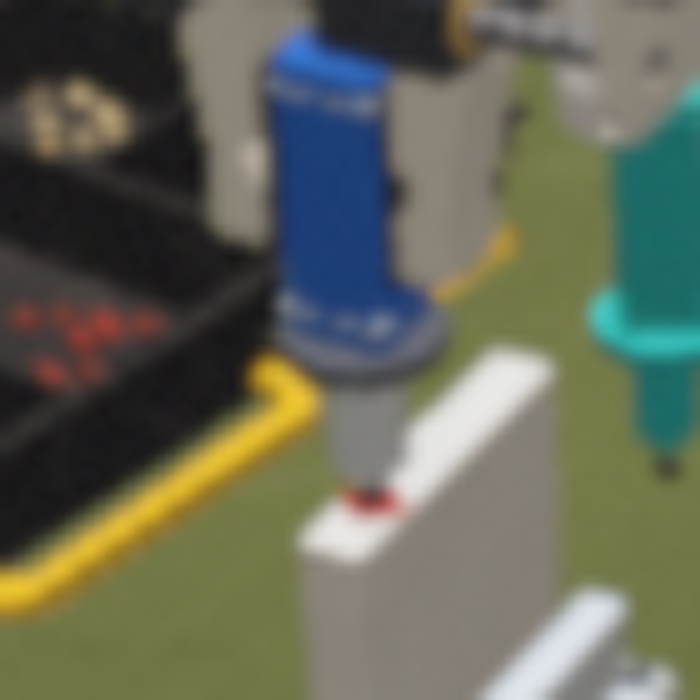

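Call:
servo_tool([
  [0, 0, 0.0008],
  [0, 0, 0.0016],
  [0, 0, 0.0024],
  [0, 0, 0.0024],
  [0, 0, 0.0024],
  [0, 0, 0.0024],
  [0, 0, 0.0024],
  [0, 0, 0.0024],
], grip=[1, 1, 1, 1, 1, 1, 1, 1], turn=[0, 0, 0, 0, 0, 0, 0, 0])

```text
time_s: 21.8
tcp_pos: [0.5743, 0.0374, 0.1261]
eef_rot: [-180.0, 0.0, -85.7]
contact_force: [-0.2, 0.0, 2.4]
gripper_width: 0.0266
```

```bash
python3 - <<'E'
from h import *
F=[]
for i in range(3):
    p,D=capture("scene");s=r.get_state();F.append(s['contact_force'])
cv2.imwrite("pics/sc23.png",cv2.resize(p[180:260,230:310],None,fx=9,fy=9,interpolation=cv2.INTER_CUBIC))
print(s['time_s'],s['tcp_pos'],np.array(F),s['gripper_width'],s['eef_rot'])
Q=cloud("scene",D)
f=np.array([Q[v,u] for u in range(272,284) for v in range(231,245)]);g=f[(f[:,2]>.05)&(f[:,2]<.1)]
for _ in range(5):
    c=np.median(g,0);n=np.linalg.svd(g-c)[2][2];g=g[abs((g-c)@n)<.003]
print(len(g),c,n,"slab tilt",np.degrees(np.arcsin(n[2]*np.sign(n[0]))))
E
```

```text
21.95 [0.5743 0.0374 0.126 ] [[-0.3149  0.3077  2.7534]
 [ 0.2972  0.1354  2.38  ]
 [-0.9108  1.0137  2.7501]] 0.025984523190687687 [-179.99      0.0009  -85.701 ]
128 [0.5675 0.0102 0.0671] [0.9967 0.0809 0.0073] slab tilt 0.41783808819428797
```

View pics/sc23.png

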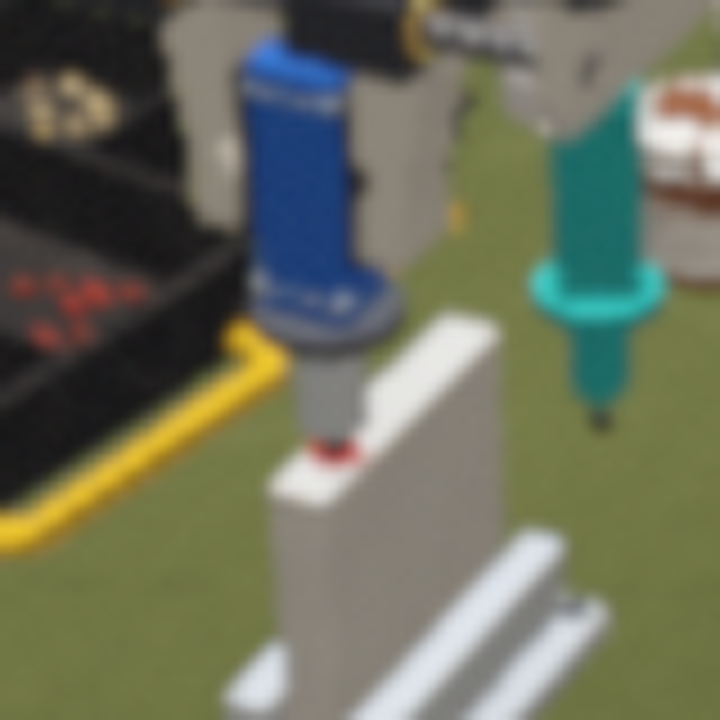

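```bash
python3 -c "
from plant import order,r
print(r.get_state()['contact_force']);print(order.close_job())"
```

```text
[-0.91080276  1.01366984  2.75014341]
the job is handed in; nothing more can be done
None
```

The slab is standing in the stand's slot with the red dot on top. The gauge is held upright with its tip on the dot and pressed about half-way. I handed the job in at about 22 s, and no verdict was reported.

**Slab:** The tool could not be tilted, so I pinched the leaning slab and drew it up out of the rack. The vertical jaws squared it upright. I then lowered it into the slot until the force reading showed it touching the floor, and released it. The last check put it 0.4° from vertical and close to the slot's centre line.

**Gauge:** I gripped it by the barrel at 26 mm width and lifted it clear of its block. At the end:
- **Tip:** it sat on the dot, about 1–2 mm from centre by the robot's position and the images.
- **Press:** the wrist force was about 3.8 N above the free-hanging reading. The gauge had come down about 5 mm from first contact, so the plunger is roughly 4.6–5 mm in.
- **Green line:** it was no longer visible below the mouth of the nose. The picture is too coarse to tell its position to a millimetre.

**Disagreement found:** The cameras showed the fingertips about 38 mm higher than the reported tool position. My first attempt to grasp the slab therefore closed on air above it, without touching anything. I corrected all later heights for this offset, and they matched the contacts I felt.

I saw no bystander move in the images I took, but I did not measure each one at the end.

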